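Stack the drilled plate and the circuit board on the four posts

TASK

Lower the drilled aluminium plate with the orange block over the four brass posts until it lies flat on the dark steel base. Then lower the green circuit board over the same four posts so that it lies flat on the white sleeves of the aluminium plate, and let go. Leave the blue board, which has no holes, where it is.

Things in the scene. Friction and masses are not known exactly. Their poses are not given: they have to be found in the camera images.
- stack_base: Dark steel base plate 90 x 160 x 10 mm (x, y, z), fixed, with four brass posts at x = +-20, y = +-56 mm: 8 mm thick, tips 68 mm above the desk, the top 12 mm tapering to 3 mm. Origin: centre of the underside, on the desk; y along its length, z up.
- lower_grip (a point): Loose aluminium plate 76 x 150 x 5 mm (x, y, z), 0.25 kg, flat on the desk; four 22 mm holes at x = +-20, y = +-56 mm, round each a white sleeve, 30 mm wide, top 41 mm above the underside. Orange block in the middle to hold it by: 30 (x) x 44 (y) mm, from 5 to 37 mm above the underside. Point: block centre, 21 mm above the underside; y lengthwise, z up. Fits either way round.
- green_grip (a point): Loose green board 76 x 150 x 4 mm (x, y, z), 0.15 kg, flat on the desk; four 22 mm holes at x = +-20, y = +-56 mm. Finned heat sink in the middle to hold it by: 30 (x) x 44 (y) mm, from 4 to 36 mm above the underside. Point: heat sink centre, 20 mm above the underside; y lengthwise, z up. Fits either way round; stacked, its underside is 51 mm above the desk.
- blue_grip (a point): Loose blue circuit board, same size and heat sink as the green one, but without holes (black chips in their place): a spare, left alone. Point: its heat sink's centre, 20 mm above the underside.

How it is judged:
By the outcome, as a careful person would: the job done as asked, in the order asked, and still so for the second after the job is handed in, with the robot touching nothing.
It also fails if it takes over 64 s, if anything falls off the work surface, if the arm or the gripper's body presses on something with over 40 N, if the wrist force passes 120 N, or if a joint passes its speed limit or range.

ROBOT

A 6-joint arm with a two-finger parallel gripper is mounted at the origin on a cart in front of the work surface, level with it; the furniture and walls round the work are solid. World frame = base frame: x ahead of the robot, y to its left, z up, the work surface at z = 0. Lengths are in m, angles in rad, forces in N, time in s.
With the tool pointing down it reaches from about 0.375 to 0.9 m from the base axis. Payload 3.1 kg.
Tool frame: the origin (TCP) lies midway between the tips of the shut fingers; the grasp point (between the pads) lies 19 mm behind it; x points along the fingers, z is the direction in which the jaws open and shut, and the axes are right-handed (so a half turn about x gives the same grasp; the last joint's range is limited). The gripper opens to 87 mm and grips with 3 to 60 N. Pads are 19 mm wide; open, the fingers measure 117 mm over their backs; the gripper's body (75 mm by 190 mm) begins 51 mm behind the grasp point.
Start: joints at [1.145, 0.527, 1.433, -0, 1.181, -0.178], TCP at [0.153, 0.606, 0.223] pointing down, gripper open.
Joint ranges: [-3.08, 3.08], [-0.75, 2.2], [0.22, 2.44], [-1.43, 4.57], [0, 2.65], [-2.85, 2.85]. Speed limits (rad/s): [2.79, 2.79, 3.14, 3.14, 3.14, 3.14].

INTERFACE

Orientations are given as a rotation vector (axis times angle).
In Python, from cell import r gives the robot as it stands. The module is installed in compiled form; this text tells all that it offers.
- The arm moves only by the shell command python3 -m jog 'ROWS'. ROWS is JSON, a list of rows, each a list of 7 numbers: the turn, a rotation vector about the tool's x, y, z in units of 5 degrees (1.0 is 5 degrees), then the shift along the tool's x, y, z in units of 40 mm (1.0 is 40 mm), then the finger opening in mm, from 0 to 87. In form: [[wx, wy, wz, x, y, z, jaw], ...]. A call has 1 to 8 rows; each row shifts and turns the commanded pose from where the row before left it, along the tool's axes as they then stand; what a row does not reach is not made up. A row lasts 1/12 s, in which the tool goes at most 41.7 mm and 7.16 degrees, less where a joint would pass 70% of its speed; a pose out of reach is approached as far as the arm can. A call is refused whole if a number of a shift passes 1 or a number of a turn 1, either way. A call with a gripper value outside its range is refused whole. The fingers move at their own pace and stop on an object; the grip force is fixed at half the most. Time passes only in rows, so rows that do not move let the fingers close. It gives the time, the measured TCP pose, the force and the opening at its end, in the units of the state.
- r.observe(): the state, without advancing time (a new reading comes with each control period).
- r.capture(name): name is "side" or "top" or "wrist"; returns (picture, depth): 400x640x3 uint8, red, green, blue; 400x640 float32, m along the optical axis (not along the pixel's ray), 0 where there is no reading.
- r.camera_model(name): a dict with "fx", "fy", "cx", "cy" (pixels), "eye" and "attitude" of the camera in the world; the wrist camera has in their place "T_tool_cam" (4x4, takes a point from camera to tool coordinates, whose origin is the TCP and whose axes are the tool frame's). Camera axes: x right, y up, looking along -z (the intrinsics and any distortion apply to the point x, -y, -z); pixel columns grow to the right and rows downward; lengths in m; the calibration is good to about 2 mm. A picture is of the moment at which its call begins: read the wrist's pose just before it. camera_model takes no time and is no camera call.
- r.job_done(): hands the job in, once; it reports no verdict.
The state is a dict: "time_s": time; "q": joint angles; "joint_vel": joint speeds; "tau": joint torques, N m; "tool_pos": TCP position; "tcp_rot": TCP orientation; "wrist_force": force on the tool from outside, world axes, zero at the start; "torque": the same for the moment, N m; "grip_width": finger opening in m.
Only numpy, scipy, OpenCV 4.12 (cv2) and the standard library are available. Lean on these libraries where they do the work, as an engineer would, in place of code of your own. Each camera call takes 0.05 s, during which the arm holds its last target.

## Working session

There is one attempt and no reset: what is moved stays moved. The work goes in short steps, Python scripts to look and compute and a shell command to move; the robot and the scene stay as the last step left them, time stands still between calls to the robot, and variables do not carry over. Pictures are saved under pics/ and viewed, and the job is handed in when it is done.

```bash
mkdir -p pics; ls; python3 - <<'E'
from cell import r
import cv2,numpy as np
s=r.observe()
for k,v in s.items(): print(k,np.round(v,4))
for n in ("side","top","wrist"):
    p,d=r.capture(n); m=r.camera_model(n); print(n,m)
    cv2.imwrite(f"pics/{n}0.png",p[:,:,::-1]); np.save(f"pics/{n}0.npy",d)
E
```

```text
pics
time_s 0.0
q [ 1.1455  0.5285  1.4339  0.      1.1814 -0.1785]
joint_vel [-0.0028  0.0003 -0.001   0.0006 -0.0007 -0.0012]
tau [ 1.40000e-03 -4.40043e+01 -1.76596e+01  6.35000e-02  5.80000e-02
 -1.00000e-04]
tool_pos [0.1524 0.6054 0.2216]
tcp_rot [-1.0266  1.3179  1.0249]
wrist_force [1.8585 0.1763 0.0088]
torque [ 0.0058  0.0101 -0.0615]
grip_width 0.0871
side {'fx': 371.9285975936034, 'fy': 371.9285975936034, 'cx': 323.31955062904433, 'cy': 202.80218974825092, 'eye': array([ 0.23398726, -0.65162163,  0.54462285]), 'attitude': array([ 0.95089693, -0.22511531, -0.37429745])}
top {'fx': 475.08273138381037, 'fy': 475.08273138381037, 'cx': 319.16472997084475, 'cy': 206.03155636616813, 'eye': array([ 0.44200696, -0.01960673,  0.88842676]), 'attitude': array([ 0.10149208, -0.04789034, -1.55020699])}
wrist {'fx': 299.422974745647, 'fy': 299.422974745647, 'cx': 318.49877596393645, 'cy': 200.89397042942127, 'T_tool_cam': array([[ 4.38187953e-04,  2.77490610e-01, -9.60728250e-01,
        -1.61749778e-01],
       [-1.61872231e-03,  9.60727280e-01,  2.77489591e-01,
         7.71415149e-02],
       [ 9.99998594e-01,  1.43355966e-03,  8.70159362e-04,
        -6.04777322e-04],
       [ 0.00000000e+00,  0.00000000e+00,  0.00000000e+00,
         1.00000000e+00]])}
```

View pics/top0.png

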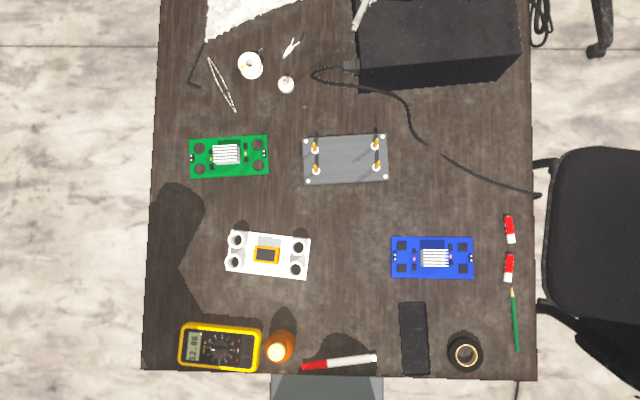

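View pics/side0.png

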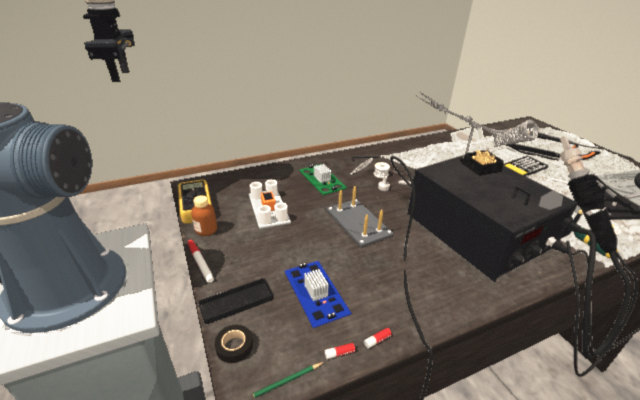

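View pics/wrist0.png

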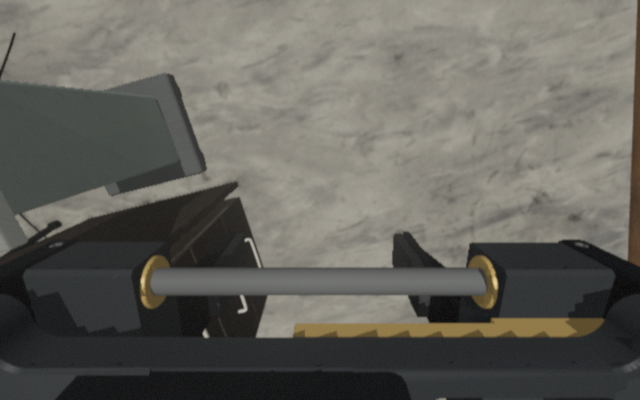

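The top view shows the green board near (229,157), the steel base with posts near (346,159), the aluminium plate with the orange block near (267,255) and the blue board near (432,257). I'll enlarge these areas.

```bash
cat > h.py <<'E'
from cell import r
import cv2,numpy as np
from scipy.spatial.transform import Rotation as R
def pose(n,s=None):
    m=r.camera_model(n)
    if n=="wrist":
        s=s or r.observe(); T=np.eye(4);T[:3,:3]=R.from_rotvec(s["tcp_rot"]).as_matrix();T[:3,3]=s["tool_pos"]
        T=T@m["T_tool_cam"]; return m,T[:3,:3],T[:3,3]
    return m,R.from_rotvec(m["attitude"]).as_matrix(),m["eye"]
def ray(n,u,v,P=None):
    m,A,e=P or pose(n)
    return e,A@np.array([(u-m["cx"])/m["fx"],-(v-m["cy"])/m["fy"],-1.])
def atz(n,u,v,z,P=None):
    e,d=ray(n,u,v,P); return e+d*(z-e[2])/d[2]
def proj(n,p,P=None):
    m,A,e=P or pose(n); c=A.T@(np.array(p)-e); return m["cx"]+m["fx"]*c[0]/-c[2], m["cy"]+m["fy"]*c[1]/c[2]
def tri(obs):
    M=np.zeros((3,3));b=np.zeros(3);L=[]
    for n,u,v,*P in obs:
        e,d=ray(n,u,v,*P);d/=np.linalg.norm(d);Q=np.eye(3)-np.outer(d,d);M+=Q;b+=Q@e;L.append((Q,e))
    x=np.linalg.solve(M,b); return x,[np.linalg.norm(Q@(x-e)) for Q,e in L]
def crop(src,out,u0,v0,w,h,k):
    im=cv2.imread(src)[v0:v0+h,u0:u0+w]; im=cv2.resize(im,None,fx=k,fy=k,interpolation=cv2.INTER_CUBIC)
    for u in range((u0+9)//10*10,u0+w,10):
        cv2.line(im,((u-u0)*k,0),((u-u0)*k,6),(0,255,255),1); cv2.putText(im,str(u),((u-u0)*k+2,14),0,.35,(0,255,255),1)
    for v in range((v0+9)//10*10,v0+h,10):
        cv2.line(im,(0,(v-v0)*k),(6,(v-v0)*k),(0,255,255),1); cv2.putText(im,str(v),(8,(v-v0)*k+4),0,.35,(0,255,255),1)
    cv2.imwrite(out,im)
E
python3 - <<'E'
from h import *
crop("pics/top0.png","pics/top_a.png",180,120,220,70,3)
crop("pics/top0.png","pics/top_b.png",215,220,110,70,6)
crop("pics/side0.png","pics/side_a.png",240,155,160,95,5)
d=np.load("pics/top0.npy")
for u,v in [(100,100),(226,153),(266,255),(345,160),(340,220),(245,242)]:
    z=d[v,u]
    e,dd=ray("top",u,v);print(u,v,np.round(e+dd*z,4))
E
```

```text
100 100 [ 0.9693  0.8379 -0.7551]
226 153 [0.6198 0.1855 0.0276]
266 255 [0.4335 0.1037 0.0378]
345 160 [ 0.613  -0.0352  0.0109]
340 220 [ 0.5011 -0.0278  0.001 ]
245 242 [0.4561 0.1442 0.0276]
```

View pics/top_a.png

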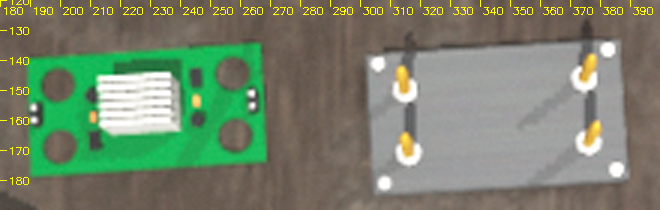

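View pics/top_b.png

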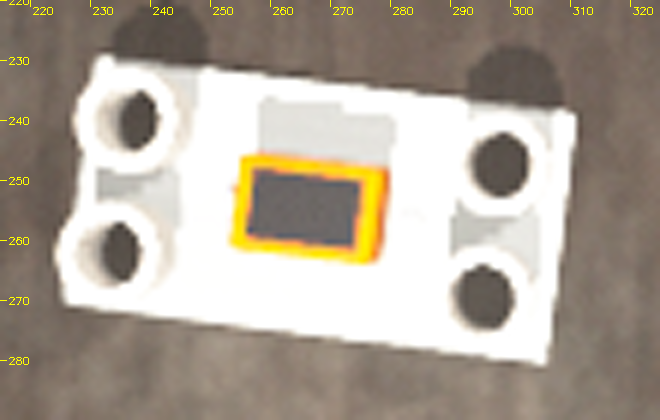

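View pics/side_a.png

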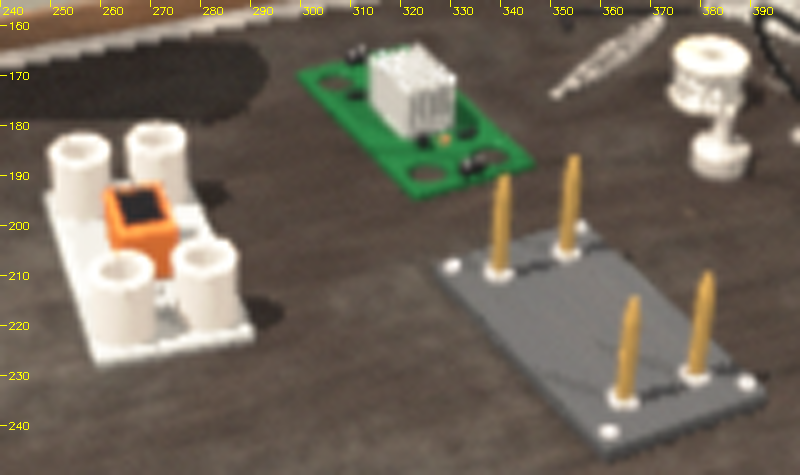

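```bash
python3 - <<'E'
from h import *
T=dict(tips=[(314,143.3),(315,165),(376.3,139.3),(378.7,161.7)],rings=[(315,150),(316,170.7),(375,146),(376,167.3)],
 sleeves=[(236.2,240),(232.8,261.7),(297.8,246.7),(296.2,268.8)],block=[(265.5,254.7)],sink=[(225.7,154.3)],gholes=[(200,169),(257.3,144.7),(258.3,164.7)])
S=dict(tips=[(354.8,186.2),(340.6,190),(381.4,209.6),(366.8,214.4)],rings=[(353.4,205.6),(339.6,209.4),(379,230),(364.6,235)],
 sleeves=[(271.2,182.6),(255.6,185),(281,205.6),(264.4,208.6)],block=[(267.4,196.8)],sink=[(322.4,169)],gholes=[(307.6,171.6),(338,186),(325.4,189.4)])
Z=dict(tips=.068,rings=.010,sleeves=.041,block=.037,sink=.036,gholes=.004)
for k in T:
    print(k)
    for t,s in zip(T[k],S[k]):
        x,e=tri([("top",*t),("side",*s)]); print("  tri",np.round(x*1e3,1),"err",np.round(np.array(e)*1e3,1),"top@z",np.round(atz("top",*t,Z[k])[:2]*1e3,1),"side@z",np.round(atz("side",*s,Z[k])[:2]*1e3,1))
def fit(P):  # tl,bl,tr,br : y+ left, x+ up
    P=np.array(P)[:,:2]; M=np.array([(20,56),(-20,56),(20,-56),(-20,-56)])*1e-3
    c=P.mean(0);H=((P-c).T@M);a=np.arctan2(H[1,0]-H[0,1],H[0,0]+H[1,1]);Rm=np.array([[np.cos(a),-np.sin(a)],[np.sin(a),np.cos(a)]])
    print("fit c",np.round(c*1e3,1),"yaw",np.degrees(a).round(2),"res mm",np.round(((P-c)-M@Rm.T)*1e3,1).tolist())
for k in("tips","rings","sleeves"):
    print(k);fit([atz("top",*t,Z[k]) for t in T[k]])
print("green");fit([atz("top",*t,.004) for t in [(199.3,148),(200,169),(257.3,144.7),(258.3,164.7)]])
A=R.from_rotvec(r.observe()["tcp_rot"]).as_matrix();print(A.round(3))
E
```

```text
tips
  tri [631.4  20.9  64.9] err [0.2 0.2] top@z [630.9  20.7] side@z [628.6  16.7]
  tri [592.1  18.6  64.7] err [0.8 0.8] top@z [592.3  18.1] side@z [588.7  14.1]
  tri [640.3 -88.7  64.4] err [0. 0.] top@z [639.4 -88.4] side@z [637.2 -93. ]
  tri [600.2 -93.2  65.1] err [0.1 0.1] top@z [599.7 -93. ] side@z [598.  -96.5]
rings
  tri [632.2  21.6   6.3] err [0. 0.] top@z [631.4  21.4] side@z [629.5  16.9]
  tri [592.2  19.    6.9] err [0.4 0.4] top@z [592.1  18.7] side@z [589.7  15.2]
  tri [640.6 -90.9   7.7] err [0.6 0.6] top@z [640.6 -91. ] side@z [638.2 -93.2]
  tri [600.5 -93.4   7. ] err [0.2 0.2] top@z [600.2 -93.2] side@z [598.2 -96.5]
sleeves
  tri [459.4 158.6  36.3] err [0.2 0.2] top@z [459.1 157.7] side@z [457.4 151. ]
  tri [419.7 163.7  35.1] err [0.5 0.5] top@z [420.4 162.3] side@z [417.  154.5]
  tri [449.1  47.2  37.6] err [0.3 0.3] top@z [449.4  46.8] side@z [447.4  42.7]
  tri [409.5  49.1  38.2] err [0.8 0.8] top@z [410.3  48.7] side@z [407.8  45.5]
block
  tri [433.4 105.8  30.6] err [0.6 0.6] top@z [434.  104.7] side@z [430.4  96.6]
sink
  tri [617.2 185.1  30.5] err [0.5 0.5] top@z [615.6 184. ] side@z [613.7 176.1]
gholes
  tri [594.9 241.5  -3. ] err [0.7 0.7] top@z [593.1 239.7] side@z [590.9 229.9]
  tri [642.9 132.7  -1.6] err [0.1 0.1] top@z [641.5 131.8] side@z [638.8 124.7]
  tri [603.6 129.7  -1.7] err [0.5 0.5] top@z [603.  128.6] side@z [599.3 121.6]
tips
fit c [615.6 -35.6] yaw 4.28 res mm [[-0.5, -1.0], [0.8, -0.6], [-0.3, 1.6], [-0.1, 0.0]]
rings
fit c [616.1 -36. ] yaw 4.3 res mm [[-0.4, 0.1], [0.2, 0.4], [0.4, -0.6], [-0.1, 0.2]]
sleeves
fit c [434.8 103.9] yaw -5.01 res mm [[-0.5, -0.3], [0.6, 0.9], [-0.4, 0.5], [0.3, -1.1]]
green
fit c [617.8 185.7] yaw 4.58 res mm [[0.4, -0.3], [-0.3, -0.3], [-0.7, 0.3], [0.7, 0.3]]
[[-0.001 -0.97   0.244]
 [-0.002  0.244  0.97 ]
 [-1.     0.    -0.002]]
```

```bash
python3 - <<'E'
from h import *
d=np.load("pics/top0.npy");m,A,e=pose("top")
v,u=np.mgrid[0:400,0:640]
c=np.stack([(u-m["cx"])/m["fx"],-(v-m["cy"])/m["fy"],-np.ones_like(u,float)],-1)*d[...,None]
P=e+c@A.T
for y in range(-160,161,20):
    s=(abs(P[...,1]-y/1000)<.01)&(P[...,2]>.06)&(d>0); q=P[s]
    q=q[q[:,0]>.3]
    if len(q): print(y,"minx of z>.06",np.sort(q[:,0])[:3].round(3),"maxz",q[:,2].max().round(3))
s=(P[...,2]>.05)&(P[...,0]<.4)&(d>0); q=P[s]; print("near tall",q.min(0).round(3) if len(q) else 0,q.max(0).round(3) if len(q) else 0)
E
python3 -m jog '[[1,0,0,0,0,0,87],[1,0,0,0,0,0,87],[1,0,0,0,0,0,87],[1,0,0,0,0,0,87],[1,0,0,0,0,0,87],[1,0,0,0,0,0,87],[1,0,0,0,0,0,87],[1,0,0,0,0,0,87]]'
python3 -m jog '[[1,0,0,0,0,0,87],[1,0,0,0,0,0,87],[1,0,0,0,0,0,87],[1,0,0,0,0,0,87],[1,0,0,0,0,0,87],[1,0,0,0,0,0,87],[1,0,0,0,0,0,87],[1,0,0,0,0,0,87]]'
```

```text
-160 minx of z>.06 [0.749 0.75  0.75 ] maxz 0.138
-140 minx of z>.06 [0.674 0.676 0.676] maxz 0.141
-120 minx of z>.06 [0.685 0.685 0.686] maxz 0.143
-100 minx of z>.06 [0.597 0.598 0.598] maxz 0.155
-80 minx of z>.06 [0.637 0.638 0.639] maxz 0.161
-60 minx of z>.06 [0.696 0.696 0.696] maxz 0.296
-40 minx of z>.06 [0.699 0.7   0.7  ] maxz 0.31
-20 minx of z>.06 [0.703 0.703 0.703] maxz 0.16
0 minx of z>.06 [0.708 0.708 0.708] maxz 0.152
20 minx of z>.06 [0.589 0.59  0.59 ] maxz 0.138
near tall [ 0.22  -0.534  0.05 ] [0.299 0.098 0.092]
time_s: 0.82
tool_pos: [0.1525, 0.6058, 0.2221]
tcp_rot: [-0.487, 1.516, 0.486]
wrist_force: [-0.2, -0.5, -0.3]
grip_width: 0.0871
time_s: 1.48
tool_pos: [0.1525, 0.6058, 0.2221]
tcp_rot: [0.059, 1.57, -0.061]
wrist_force: [0.6, -0.2, -0.6]
grip_width: 0.0872
```

```bash
python3 - <<'E'
from h import *
d=np.load("pics/top0.npy");m,A,e=pose("top")
for u in (330,345,360,380,400,420):
    for v in range(66,130,6):
        z=d[v,u];p=ray("top",u,v);p=p[0]+p[1]*z; print((u,v),(p*1e3).round(0).astype(int).tolist(),end=" ")
    print()
crop("pics/top0.png","pics/top_c.png",290,50,180,130,4)
E
```

```text
(330, 66) [774, -5, 62] (330, 72) [788, -4, -3] (330, 78) [776, -4, -3] (330, 84) [710, -7, 148] (330, 90) [751, -5, 1] (330, 96) [740, -5, 0] (330, 102) [727, -5, 1] (330, 108) [716, -5, 0] (330, 114) [705, -5, -2] (330, 120) [692, -6, 2] (330, 126) [681, -6, -1] 
(345, 66) [772, -32, 66] (345, 72) [767, -32, 52] (345, 78) [776, -33, -1] (345, 84) [706, -31, 159] (345, 90) [752, -33, -1] (345, 96) [739, -33, 2] (345, 102) [727, -34, 1] (345, 108) [717, -34, -3] (345, 114) [704, -34, 0] (345, 120) [693, -34, -1] (345, 126) [681, -34, 0] 
(360, 66) [770, -58, 73] (360, 72) [763, -59, 62] (360, 78) [741, -57, 92] (360, 84) [740, -59, 65] (360, 90) [742, -61, 29] (360, 96) [741, -62, -2] (360, 102) [729, -62, -1] (360, 108) [716, -62, 2] (360, 114) [705, -63, 0] (360, 120) [693, -63, -1] (360, 126) [681, -63, 2] 
(380, 66) [746, -88, 134] (380, 72) [744, -90, 112] (380, 78) [744, -92, 85] (380, 84) [744, -95, 55] (380, 90) [697, -86, 157] (380, 96) [741, -101, -2] (380, 102) [729, -101, -1] (380, 108) [716, -100, 2] (380, 114) [705, -101, -1] (380, 120) [694, -101, -4] (380, 126) [681, -101, 1] 
(400, 66) [748, -121, 130] (400, 72) [748, -125, 102] (400, 78) [749, -129, 73] (400, 84) [748, -133, 44] (400, 90) [749, -137, 10] (400, 96) [740, -138, 2] (400, 102) [689, -122, 125] (400, 108) [719, -139, -5] (400, 114) [706, -139, -2] (400, 120) [694, -139, 0] (400, 126) [682, -139, 0] 
(420, 66) [751, -155, 123] (420, 72) [751, -160, 95] (420, 78) [751, -165, 67] (420, 84) [752, -170, 34] (420, 90) [754, -177, -4] (420, 96) [741, -177, -1] (420, 102) [730, -177, -1] (420, 108) [718, -177, -2] (420, 114) [706, -177, 0] (420, 120) [695, -177, -4] (420, 126) [683, -177, 0]
```

View pics/top_c.png

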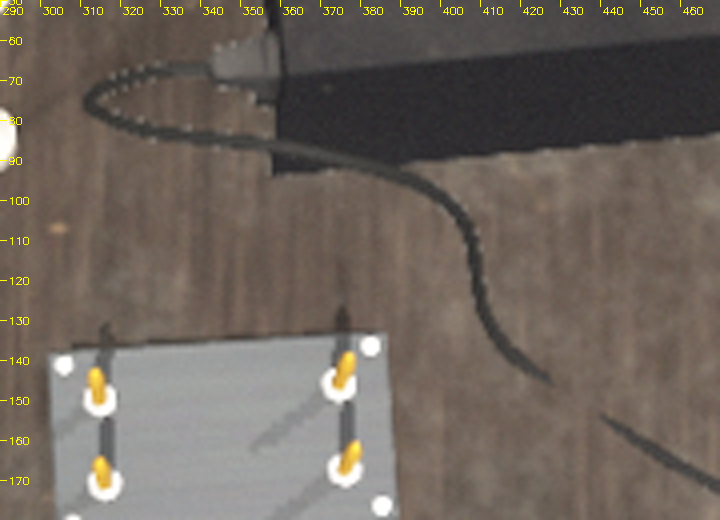

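The cable from the soldering station arches at about z = 0.15 m near x = 0.69–0.71. It passes just beyond the base, so the gripper body would hit it if the jaws opened along x. I'll map the cable, and consider gripping across the 44 mm side instead, with a limited opening so the fingers stay clear of the sleeves.

```bash
python3 - <<'E'
from h import *
d=np.load("pics/top0.npy");m,A,e=pose("top")
im=cv2.imread("pics/top0.png")
for v in list(range(100,156,5)):
    row=[]
    for u in range(385,450):
        p=ray("top",u,v);p=p[0]+p[1]*d[v,u]
        if p[2]>.02: row.append((u,(p*1e3).round(0).astype(int).tolist()))
    print(v,row[:5])
# wide outlook: anything tall with y<-.1, x .5-.7
E
```

```text
100 [(398, [689, -117, 134]), (399, [690, -119, 131]), (400, [690, -121, 132]), (401, [690, -123, 131]), (402, [690, -124, 129])]
105 [(403, [686, -128, 118]), (404, [685, -129, 119]), (405, [686, -131, 117]), (406, [686, -133, 117]), (407, [687, -135, 113])]
110 [(406, [683, -135, 100]), (407, [682, -137, 103]), (408, [682, -138, 102]), (409, [683, -141, 99])]
115 [(407, [680, -140, 80]), (408, [679, -141, 83]), (409, [679, -143, 83]), (410, [680, -145, 81])]
120 [(408, [676, -144, 62]), (409, [676, -146, 64]), (410, [676, -148, 63]), (411, [677, -150, 59]), (448, [442, -20, 888])]
125 [(408, [673, -148, 41]), (409, [672, -149, 43]), (410, [672, -150, 46]), (411, [671, -152, 47])]
130 [(410, [668, -154, 27]), (411, [667, -155, 27]), (412, [667, -157, 29]), (413, [668, -159, 25])]
135 []
140 []
145 []
150 []
155 [(410, [442, -20, 888])]
```

```bash
python3 -m jog '[[-1,0,0,0,0,0,87],[-1,0,0,0,0,0,87],[-1,0,0,0,0,0,87],[-1,0,0,0,0,0,87],[-1,0,0,0,0,0,87],[-1,0,0,0,0,0,87],[-1,0,0,0,0,0,87],[-1,0,0,0,0,0,87]]'
python3 -m jog '[[-1,0,0,0,0,0,87],[-1,0,0,0,0,0,87],[-1,0,0,0,0,0,87],[-1,0,0,0,0,0,87],[-1,0,0,0,0,0,87],[-1,0,0,0,0,0,87],[-1,0,0,0,0,0,87],[-1,0,0,0,0,0,87]]'
python3 -m jog '[[-1,0,0,0,0,0,87],[-0.8,0,0,0,0,0,87],[0,0,0,0,-0.51,-0.74,87],[0,0,0,0,-0.51,-0.74,87],[0,0,0,0,-0.51,-0.74,87],[0,0,0,0,-0.51,-0.74,87],[0,0,0,0,-0.51,-0.74,87],[0,0,0,0,-0.51,-0.74,87]]'
python3 -m jog '[[0,0,0,0,-0.51,-0.74,87],[0,0,0,0,-0.51,-0.74,80],[0,0,0,0,-0.51,-0.74,70],[0,0,0,0,-0.51,-0.74,70],[0,0,0,0,-0.51,-0.74,70],[0,0,0,0,-0.51,-0.74,70]]'
```

```text
time_s: 2.15
tool_pos: [0.1525, 0.6057, 0.2221]
tcp_rot: [-0.494, 1.515, 0.493]
wrist_force: [-0.2, 0.5, 0.2]
grip_width: 0.0872
time_s: 2.82
tool_pos: [0.1525, 0.6058, 0.2221]
tcp_rot: [-1.029, 1.315, 1.029]
wrist_force: [-1.1, -0.0, -0.5]
grip_width: 0.0873
time_s: 3.48
tool_pos: [0.2589, 0.4166, 0.2224]
tcp_rot: [-1.143, 1.25, 1.143]
wrist_force: [-0.1, 0.9, -0.7]
grip_width: 0.0872
time_s: 3.98
tool_pos: [0.365, 0.2287, 0.2226]
tcp_rot: [-1.143, 1.25, 1.143]
wrist_force: [-0.0, 0.4, -0.4]
grip_width: 0.0706
```

```bash
python3 -m jog '[[0,0,0,0,-0.5,-0.74,60],[0,0,0,0,-0.5,-0.74,54],[0,0,0,0,-0.5,-0.74,54],[0,0,0,0,-0.5,-0.74,54],[0,0,0,0,0,0,54],[0,0,0,0,0,0,54]]'
python3 - <<'E'
from h import *
s=r.observe();p,d=r.capture("wrist");P=pose("wrist",s)
cv2.imwrite("pics/w1.png",p[:,:,::-1]);np.save("pics/w1.npy",d);np.save("pics/w1s.npy",np.r_[s["tool_pos"],s["tcp_rot"]])
print(s["tool_pos"],s["tcp_rot"],"tcp px",proj("wrist",s["tool_pos"],P),"block px",proj("wrist",[.434,.104,.037],P))
print(R.from_rotvec(s["tcp_rot"]).as_matrix().round(4))
E
```

```text
time_s: 4.48
tool_pos: [0.4346, 0.1037, 0.2224]
tcp_rot: [-1.139, 1.252, 1.14]
wrist_force: [-0.2, 0.4, 0.3]
grip_width: 0.0544
[0.43462587 0.10365459 0.22242228] [-1.13943383  1.25215166  1.13966293] tcp px (np.float64(319.6054822686037), np.float64(250.5373493091245)) block px (np.float64(319.3057345552107), np.float64(181.69401552273834))
[[-0.000e+00 -9.956e-01  9.400e-02]
 [ 2.000e-04  9.400e-02  9.956e-01]
 [-1.000e+00  0.000e+00  2.000e-04]]
```

View pics/w1.png

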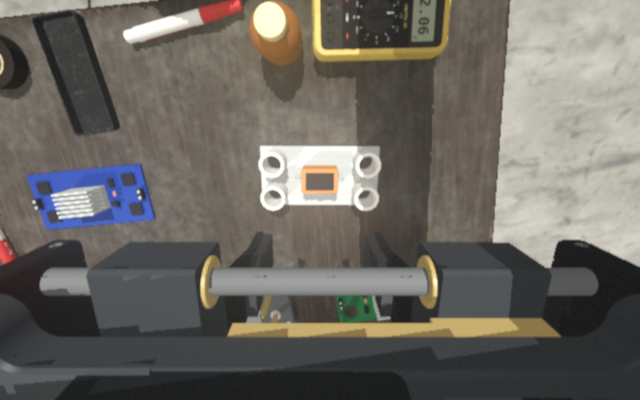

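The wrist view shows the orange block at about (320,180) with sleeves around it, against a prediction of (319,182). I'll enlarge it to measure.

```bash
python3 - <<'E'
from h import *
crop("pics/w1.png","pics/w1c.png",250,135,140,80,5)
E
```

```text
(no output)
```

View pics/w1c.png

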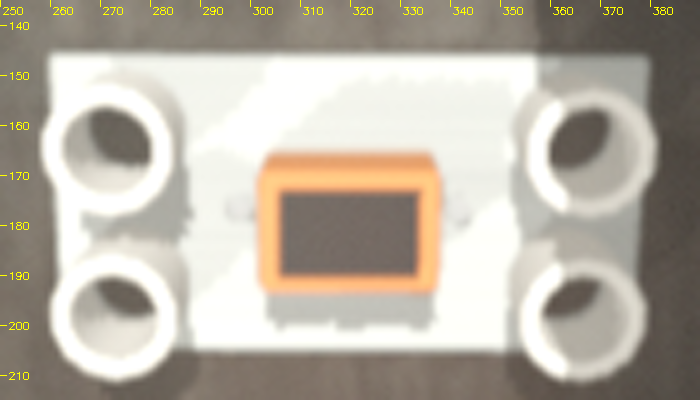

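```bash
python3 - <<'E'
from h import *
a=np.load("pics/w1s.npy");P=pose("wrist",dict(tool_pos=a[:3],tcp_rot=a[3:]))
# order: x+y+, x-y+, x+y-, x-y-
W=[(366.4,199),(368.4,165.2),(272.8,198.4),(271.6,164.8)]
T=[(236.2,240),(232.8,261.7),(297.8,246.7),(296.2,268.8)]
for w,t in zip(W,T):
    x,e=tri([("top",*t),("wrist",*w,P)]);print("sleeve",(x*1e3).round(1),np.round(np.array(e)*1e3,1),(atz("wrist",*w,.041,P)*1e3).round(1))
x,e=tri([("top",265.5,254.7),("wrist",319.8,181.6,P)]);print("block",(x*1e3).round(1),e,(atz("wrist",319.8,181.6,.037,P)*1e3).round(1))
Q=np.array([atz("wrist",*w,.041,P)[:2] for w in W]);print(Q.mean(0)*1e3)
l=Q[0]+Q[1]-Q[2]-Q[3];print("y-axis heading",np.degrees(np.arctan2(l[1],l[0])))
d=np.load("pics/w1.npy")
for u,v in[(320,182),(295,165),(330,225)]:
    e,dd=ray("wrist",u,v,P);print((e+dd*d[v,u])*1e3)
E
```

```text
sleeve [459.1 157.6  42. ] [0.2 0.2] [459.4 157.9  41. ]
sleeve [420.2 163.3  35.7] [0.2 0.2] [419.2 162.3  41. ]
sleeve [449.1  46.8  38. ] [0.4 0.4] [448.1  47.1  41. ]
sleeve [409.8  49.5  30.2] [0.2 0.2] [408.   51.2  41. ]
block [433.9 104.6  37.2] [np.float64(5.9743159906681836e-05), np.float64(5.974315990671785e-05)] [433.9 104.6  37. ]
[433.68358297 104.61055977]
y-axis heading 84.20399191800404
[434.19989702 104.80208448  38.12061011]
[416.55769812  74.57413509   4.21283102]
[504.26200785 112.13667734  -1.30791291]
```

```bash
python3 -m jog '[[0,0,0,0.8,0.01,0.02,54],[0,0,0,0.8,0,0,54],[0,0,0,0.8,0,0,54],[0,0,0,0.8,0,0,54],[0,0,0,0.5,0,0,54],[0,0,0,0.2,0,0,54],[0,0,0,0,0,0,54]]'
python3 - <<'E'
from h import *
s=r.observe();p,d=r.capture("wrist");P=pose("wrist",s)
cv2.imwrite("pics/w2.png",p[:,:,::-1]);print(s["tool_pos"])
E
```

```text
time_s: 5.12
tool_pos: [0.4313, 0.1072, 0.0651]
tcp_rot: [-1.142, 1.253, 1.148]
wrist_force: [-1.6, 0.5, -0.1]
grip_width: 0.0539
[0.43133073 0.10721684 0.06509053]
```

View pics/w2.png

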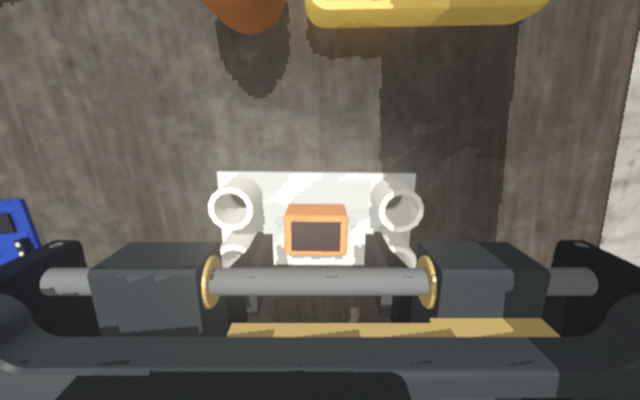

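```bash
python3 -m jog '[[0,0,0,0,0,0,54],[0,0,0,0,0,0,54]]'; python3 - <<'E'
from h import *
s=r.observe();M=R.from_rotvec(s["tcp_rot"]).as_matrix();print(s["tool_pos"],M.round(4).tolist(),s["joint_vel"].round(4),s["q"].round(3))
E
```

```text
time_s: 5.33
tool_pos: [0.4343, 0.1065, 0.0678]
tcp_rot: [-1.145, 1.248, 1.141]
wrist_force: [-0.0, -0.4, -0.3]
grip_width: 0.0539
[0.43429194 0.10648056 0.06784676] [[0.0029, -0.996, 0.0889], [0.0, 0.0889, 0.996], [-1.0, -0.0029, 0.0003]] [-0.0058 -0.0068  0.0006  0.001  -0.0037 -0.0006] [-0.01   0.58   2.005  0.     0.554 -1.492]
```

```bash
python3 -m jog '[[0,0,0,0.35,0,-0.045,54],[0,0,0,0.35,0,0,54],[0,0,0,0.35,0,0,54],[0,0,0,0.2,0,0,54],[0,0,0,0,0,0,54],[0,0,0,0,0,0,54]]'
```

```text
time_s: 5.83
tool_pos: [0.4335, 0.1043, 0.017]
tcp_rot: [-1.143, 1.25, 1.142]
wrist_force: [-0.4, 0.1, 0.3]
grip_width: 0.0543
```

```bash
python3 -m jog '[[0,0,0,0.12,0,0,54],[0,0,0,0.07,0,0,54],[0,0,0,0,0,0,54],[0,0,0,0,0,0,54],[0,0,0,0,0,0,48],[0,0,0,0,0,0,40],[0,0,0,0,0,0,35],[0,0,0,0,0,0,30]]';python3 -m jog '[[0,0,0,0,0,0,30],[0,0,0,0,0,0,30],[0,0,0,0,0,0,30],[0,0,0,0,0,0,30]]'
python3 - <<'E'
from h import *
s=r.observe();p,d=r.capture("wrist")
cv2.imwrite("pics/w3.png",p[:,:,::-1]);
p,d=r.capture("side");cv2.imwrite("pics/s3.png",p[:,:,::-1]);crop("pics/s3.png","pics/s3c.png",200,100,160,110,5)
E
```

```text
time_s: 6.5
tool_pos: [0.4333, 0.1044, 0.0091]
tcp_rot: [-1.143, 1.25, 1.142]
wrist_force: [0.1, 1.4, 1.0]
grip_width: 0.0436
time_s: 6.83
tool_pos: [0.4333, 0.1043, 0.0091]
tcp_rot: [-1.143, 1.25, 1.143]
wrist_force: [-0.1, 1.7, 3.5]
grip_width: 0.0437
```

View pics/w3.png

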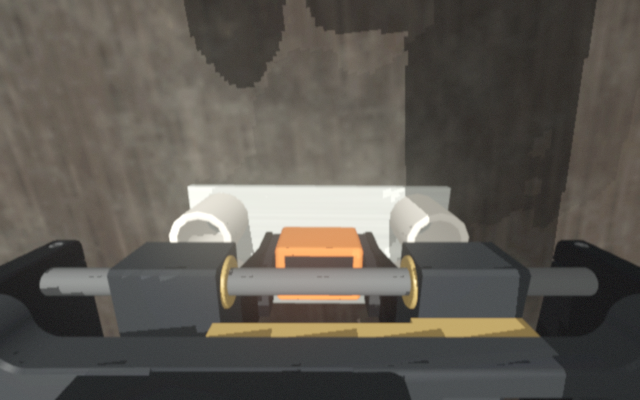

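View pics/s3c.png

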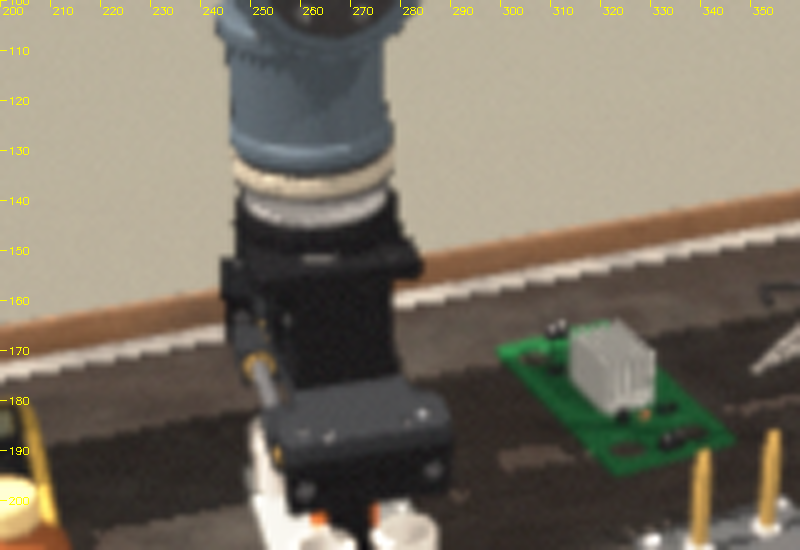

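The wrist picture shows the orange block held between the fingers (275–362 px), with the opening at 43.7 mm, so the grasp is good. Next is the lift.

```bash
python3 -m jog '[[0,0,0,-0.1,0,0,30],[0,0,0,-0.3,0,0,30],[0,0,0,-0.4,0,0,30],[0,0,0,-0.5,0,0,30],[0,0,0,-0.5,0,0,30],[0,0,0,-0.5,0,0,30],[0,0,0,-0.5,0,0,30],[0,0,0,-0.4,0,0,30]]'; python3 -m jog '[[0,0,0,-0.1,0,0,30],[0,0,0,0,0,0,30],[0,0,0,0,0,0,30]]'
python3 - <<'E'
from h import *
s=r.observe();M=R.from_rotvec(s["tcp_rot"]).as_matrix();print(s["tool_pos"],M.round(4).tolist(),s["wrist_force"],s["torque"],s["grip_width"])
p,d=r.capture("wrist")
cv2.imwrite("pics/w4.png",p[:,:,::-1])
E
```

```text
time_s: 7.6
tool_pos: [0.4326, 0.1042, 0.138]
tcp_rot: [-1.143, 1.251, 1.143]
wrist_force: [0.4, 0.1, -3.7]
grip_width: 0.0439
time_s: 7.85
tool_pos: [0.4325, 0.1042, 0.1404]
tcp_rot: [-1.142, 1.251, 1.144]
wrist_force: [-0.7, -0.3, -3.5]
grip_width: 0.0438
[0.43249986 0.10420599 0.14038354] [[-0.0013, -0.996, 0.0895], [-0.0001, 0.0895, 0.996], [-1.0, 0.0013, -0.0003]] [-0.67855828 -0.2786709  -3.47878047] [ 0.00228109  0.01100324 -0.06158108] 0.04377586247289743
```

View pics/w4.png

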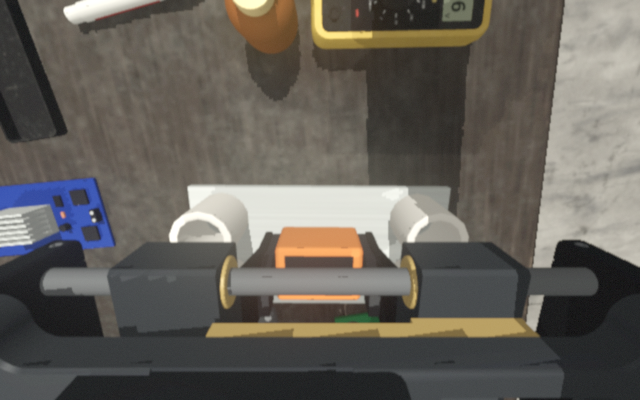

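```bash
python3 -m jog '[[-0.63,0,0,0,0,0,30],[-0.63,0,0,0,0,0,30],[-0.63,0,0,0,0,0,30],[0,0,0,0,-0.4,-0.36,30],[0,0,0,0,-0.5,-0.45,30],[0,0,0,0,-0.6,-0.53,30],[0,0,0,0,-0.6,-0.53,30],[0,0,0,0,-0.6,-0.53,30]]'; python3 -m jog '[[0,0,0,0,-0.6,-0.53,30],[0,0,0,0,-0.5,-0.45,30],[0,0,0,0,-0.4,-0.36,30],[0,0,0,0,-0.1,-0.1,30],[0,0,0,0,0,0,30],[0,0,0,0,0,0,30],[0,0,0,0,0,0,30]]'
cat > st.py <<'E'
from h import *
s=r.observe();M=R.from_rotvec(s["tcp_rot"]).as_matrix();print("pos mm",(s["tool_pos"]*1e3).round(1),"heading",np.degrees(np.arctan2(M[1,2],M[0,2])).round(2),"xaxis",M[:,0].round(4),"zz",M[2,2].round(4),"F",s["wrist_force"].round(1),"T",s["torque"].round(2),"w",s["grip_width"].round(4),"t",s["time_s"])
E
python3 st.py
```

```text
time_s: 8.57
tool_pos: [0.5479, 0.0159, 0.139]
tcp_rot: [-1.262, 1.175, 1.268]
wrist_force: [0.7, -0.2, -2.5]
grip_width: 0.0438
time_s: 9.15
tool_pos: [0.6139, -0.0346, 0.1397]
tcp_rot: [-1.262, 1.174, 1.269]
wrist_force: [-0.5, -0.1, -3.1]
grip_width: 0.0436Traceback (most recent call last):
  File "st.py", line 2, in <module>
    s=r.observe();M=R.from_rotvec(s["tcp_rot"]).as_matrix();print("pos mm",(s["tool_pos"]*1e3).round(1),"heading",np.degrees(np.arctan2(M[1,2],M[0,2])).round(2),"xaxis",M[:,0].round(4),"zz",M[2,2].round(4),"F",s["wrist_force"].round(1),"T",s["torque"].round(2),"w",s["grip_width"].round(4),"t",s["time_s"])
                                                                                                                                                                                                                                                                         ^^^^^^^^^^^^^^^^^^^^^
AttributeError: 'float' object has no attribute 'round'
```

```bash
sed -i 's/s\["grip_width"\].round(4)/round(s["grip_width"],4)/' st.py; python3 st.py; python3 - <<'E'
from h import *
for n in("wrist","side","top"):
    p,d=r.capture(n);cv2.imwrite(f"pics/{n}5.png",p[:,:,::-1])
crop("pics/side5.png","pics/side5c.png",280,110,160,120,5)
crop("pics/top5.png","pics/top5c.png",280,60,140,130,4)
E
```

```text
pos mm [613.9 -34.6 139.7] heading 94.35 xaxis [-0.0045  0.0014 -1.    ] zz 0.0017 F [-0.5 -0.1 -3.1] T [0.05 0.03 0.01] w 0.0436 t 9.15
```

View pics/wrist5.png

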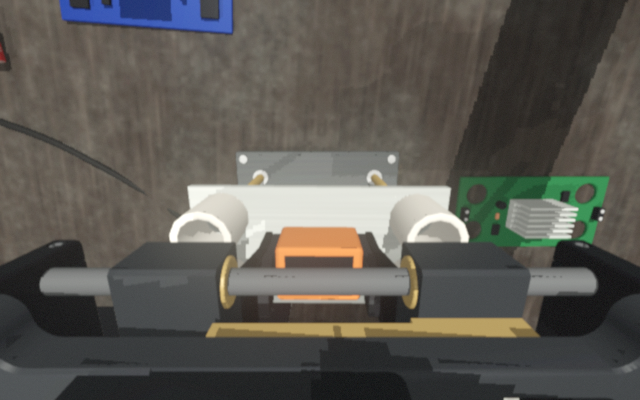

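View pics/side5c.png

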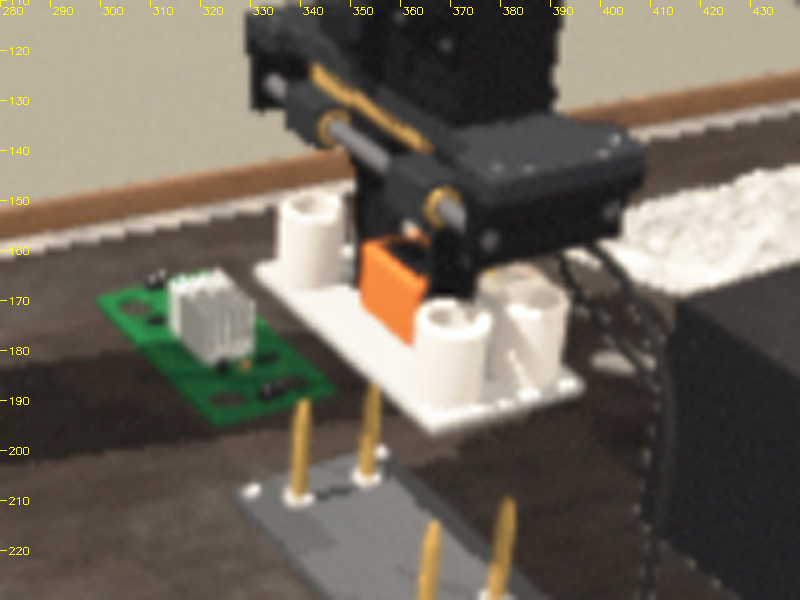

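View pics/top5.png

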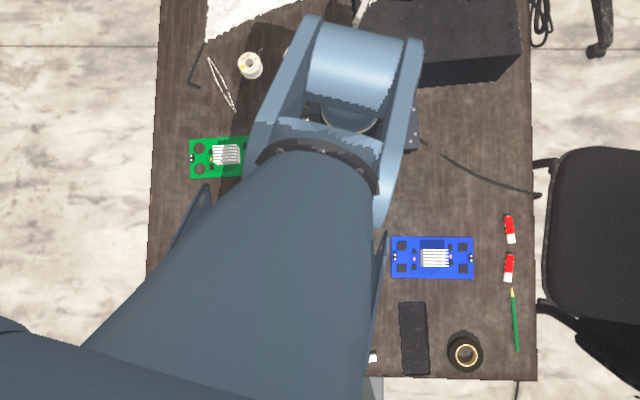

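The wrist view shows the base's near post rings at about (261,177) and (375,177), level with the plate's edge. I'll compare them with the base fit.

```bash
python3 - <<'E'
from h import *
crop("pics/wrist5.png","pics/w5c.png",225,140,180,60,4)
P=pose("wrist")
c=np.array([.6160,-.0360]);a=np.radians(4.3);Rm=np.array([[np.cos(a),-np.sin(a)],[np.sin(a),np.cos(a)]])
for l,z in [((-20,56),.010),((-20,-56),.010),((-45,80),.010),((-45,-80),.010),((-20,56),.068),((-20,-56),.068)]:
    p=np.r_[c+Rm@(np.array(l)/1e3),z];print(l,z,np.round(proj("wrist",p,P),1))
# held plate edge, from tool: block centre 0.6mm toward -tool y
s=r.observe();T=R.from_rotvec(s["tcp_rot"]).as_matrix()
for yy in(-75,75):
    p=s["tool_pos"]+T@np.array([.0091-.005,-.0006+.038,yy/1e3]);print("plate corner",np.round(proj("wrist",p,P),1))
E
```

```text
(-20, 56) 0.01 [374.  175.6]
(-20, -56) 0.01 [261.2 175.7]
(-45, 80) 0.01 [400.1 150.2]
(-45, -80) 0.01 [235.1 150.3]
(-20, 56) 0.068 [386.9 189.6]
(-20, -56) 0.068 [248.1 189.7]
plate corner [187.5 187.6]
plate corner [451.  187.2]
```

View pics/w5c.png

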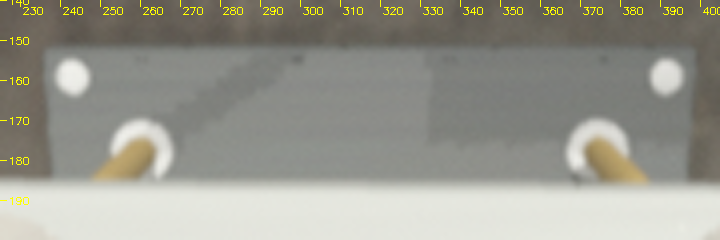

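```bash
python3 -m jog '[[0,0,-0.05,0.1,-0.035,-0.018,30],[0,0,0,0.25,-0.035,-0.018,30],[0,0,0,0.3,0,0,30],[0,0,0,0.3,0,0,30],[0,0,0,0.25,0,0,30],[0,0,0,0.15,0,0,30],[0,0,0,0,0,0,30],[0,0,0,0,0,0,30]]'; python3 st.py; python3 - <<'E'
from h import *
for n in("wrist","side"):
    p,d=r.capture(n);cv2.imwrite(f"pics/{n}6.png",p[:,:,::-1])
crop("pics/side6.png","pics/side6c.png",310,130,120,115,5)
E
```

```text
time_s: 9.97
tool_pos: [0.619, -0.0371, 0.0861]
tcp_rot: [-1.265, 1.17, 1.262]
wrist_force: [0.2, -0.5, -3.0]
grip_width: 0.0439
pos mm [619.  -37.1  86.1] heading 94.3 xaxis [ 2.9e-03  7.0e-04 -1.0e+00] zz 0.0005 F [ 0.2 -0.5 -3. ] T [ 0.03  0.03 -0.02] w 0.0439 t 9.9667
```

View pics/wrist6.png

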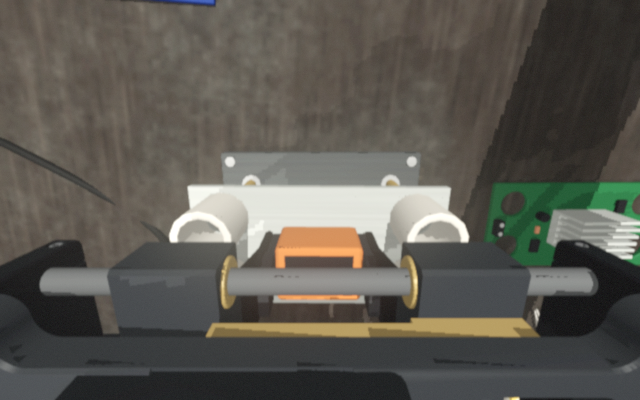

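View pics/side6c.png

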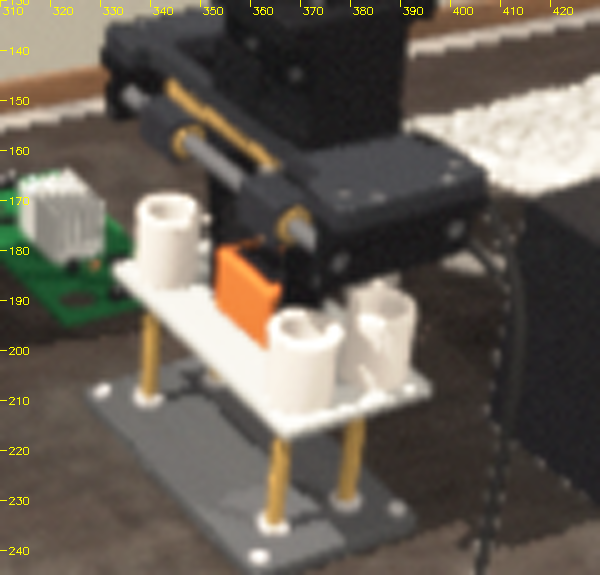

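```bash
python3 st.py; python3 - <<'E'
from h import *
crop("pics/wrist6.png","pics/w6c.png",205,145,230,50,3)
P=pose("wrist")
for c in ([.6160,-.0360],[.6175,-.036]):
  a=np.radians(4.3);Rm=np.array([[np.cos(a),-np.sin(a)],[np.sin(a),np.cos(a)]])
  for l,z in [((-20,56),.010),((-20,-56),.010),((-45,80),.010),((-45,-80),.010)]:
    p=np.r_[np.array(c)+Rm@(np.array(l)/1e3),z];print(l,z,np.round(proj("wrist",p,P),1))
E
```

```text
pos mm [619.9 -37.3  87.2] heading 94.31 xaxis [ 5.3e-03  1.0e-04 -1.0e+00] zz -0.0003 F [-0.1  0.9 -3.9] T [ 0.04  0.04 -0.02] w 0.0438 t 10.0667
(-20, 56) 0.01 [389.7 182.1]
(-20, -56) 0.01 [252.4 182.3]
(-45, 80) 0.01 [422.1 151.2]
(-45, -80) 0.01 [220.1 151.5]
(-20, 56) 0.01 [389.4 183.9]
(-20, -56) 0.01 [252.4 184.1]
(-45, 80) 0.01 [421.7 153.1]
(-45, -80) 0.01 [220.1 153.4]
```

View pics/w6c.png

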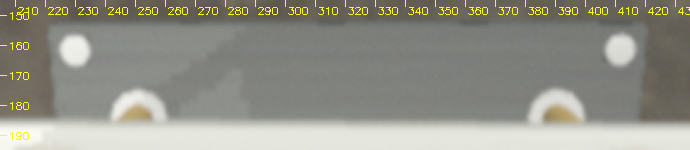

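```bash
python3 -m jog '[[0,0,0.03,0,0.07,0.03,30],[0,0,0,0,0,0,30],[0,0,0,0,0,0,30],[0,0,0,0,0,0,30]]'; python3 st.py;  python3 -m jog '[[0,0,0,0,0,0,30],[0,0,0,0,0,0,30],[0,0,0,0,0,0,30]]'; python3 st.py
```

```text
time_s: 10.4
tool_pos: [0.6167, -0.0362, 0.0874]
tcp_rot: [-1.266, 1.171, 1.262]
wrist_force: [1.1, 0.0, -3.8]
grip_width: 0.0439
pos mm [616.7 -36.2  87.4] heading 94.31 xaxis [ 2.6e-03 -1.0e-04 -1.0e+00] zz -0.0003 F [ 1.1  0.  -3.8] T [-0.02  0.05  0.09] w 0.0439 t 10.4
time_s: 10.65
tool_pos: [0.6166, -0.0362, 0.087]
tcp_rot: [-1.265, 1.171, 1.263]
wrist_force: [0.2, -0.3, -2.7]
grip_width: 0.0433
pos mm [616.6 -36.2  87. ] heading 94.31 xaxis [ 0.0019  0.     -1.    ] zz -0.0001 F [ 0.2 -0.3 -2.7] T [0.06 0.04 0.04] w 0.0433 t 10.65
```

```bash
python3 -m jog '[[0,0,0,0.15,0,0,30],[0,0,0,0.2,0,0,30],[0,0,0,0.2,0,0,30],[0,0,0,0.2,0,0,30],[0,0,0,0.2,0,0,30],[0,0,0,0.1,0,0,30],[0,0,0,0,0,0,30],[0,0,0,0,0,0,30]]'; python3 st.py; python3 - <<'E'
from h import *
for n in("wrist","side"):
    p,d=r.capture(n);cv2.imwrite(f"pics/{n}7.png",p[:,:,::-1])
crop("pics/side7.png","pics/side7c.png",310,150,120,100,5)
E
```

```text
time_s: 11.32
tool_pos: [0.6164, -0.0361, 0.0444]
tcp_rot: [-1.265, 1.172, 1.264]
wrist_force: [0.8, 0.5, -3.1]
grip_width: 0.0439
pos mm [616.4 -36.1  44.4] heading 94.31 xaxis [ 9.e-04  3.e-04 -1.e+00] zz 0.0003 F [ 0.8  0.5 -3.1] T [ 0.04  0.03 -0.02] w 0.0439 t 11.3167
```

View pics/side7c.png

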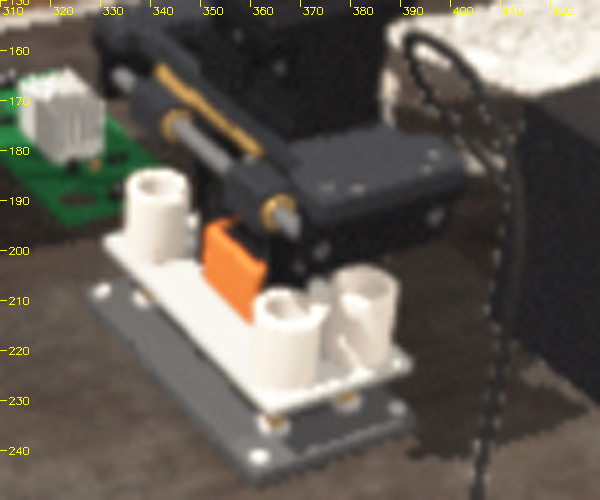

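The plate is over all four posts and runs freely: the force is still only the payload. I'll lower it to the base.

```bash
python3 -m jog '[[0,0,0,0.15,0,0,30],[0,0,0,0.15,0,0,30],[0,0,0,0.13,0,0,30],[0,0,0,0.1,0,0,30],[0,0,0,0.05,0,0,30],[0,0,0,0,0,0,30],[0,0,0,0,0,0,30],[0,0,0,0,0,0,30]]'; python3 st.py
```

```text
time_s: 12.08
tool_pos: [0.6168, -0.0362, 0.0219]
tcp_rot: [-1.265, 1.171, 1.263]
wrist_force: [-0.4, -0.1, -3.1]
grip_width: 0.0436
pos mm [616.8 -36.2  21.9] heading 94.31 xaxis [ 0.0022  0.     -1.    ] zz -0.0001 F [-0.4 -0.1 -3.1] T [ 0.05  0.01 -0.09] w 0.0436 t 12.0833
```

```bash
python3 -m jog '[[0,0,0,0.04,0,0,30],[0,0,0,0.03,0,0,30],[0,0,0,0,0,0,30],[0,0,0,0,0,0,30],[0,0,0,0,0,0,30]]'; python3 st.py
```

```text
time_s: 12.5
tool_pos: [0.6169, -0.0362, 0.0192]
tcp_rot: [-1.266, 1.171, 1.262]
wrist_force: [0.4, -0.0, -1.3]
grip_width: 0.0439
pos mm [616.9 -36.2  19.2] heading 94.31 xaxis [ 0.0024  0.     -1.    ] zz -0.0002 F [ 0.4 -0.  -1.3] T [ 0.07  0.01 -0.01] w 0.0439 t 12.5
```

```bash
python3 -m jog '[[0,0,0,0.015,0,0,30],[0,0,0,0,0,0,30],[0,0,0,0,0,0,46],[0,0,0,0,0,0,50],[0,0,0,0,0,0,54],[0,0,0,0,0,0,54],[0,0,0,0,0,0,54]]'; python3 st.py; python3 - <<'E'
from h import *
for n in("wrist","side"):
    p,d=r.capture(n);cv2.imwrite(f"pics/{n}8.png",p[:,:,::-1])
crop("pics/side8.png","pics/side8c.png",310,150,120,100,5)
E
```

```text
time_s: 13.08
tool_pos: [0.6166, -0.0361, 0.0182]
tcp_rot: [-1.265, 1.171, 1.263]
wrist_force: [0.8, 0.5, 0.0]
grip_width: 0.0534
pos mm [616.6 -36.1  18.2] heading 94.31 xaxis [ 1.7e-03  1.0e-04 -1.0e+00] zz 0.0 F [0.8 0.5 0. ] T [ 0.03  0.   -0.02] w 0.0534 t 13.0833
```

View pics/side8c.png

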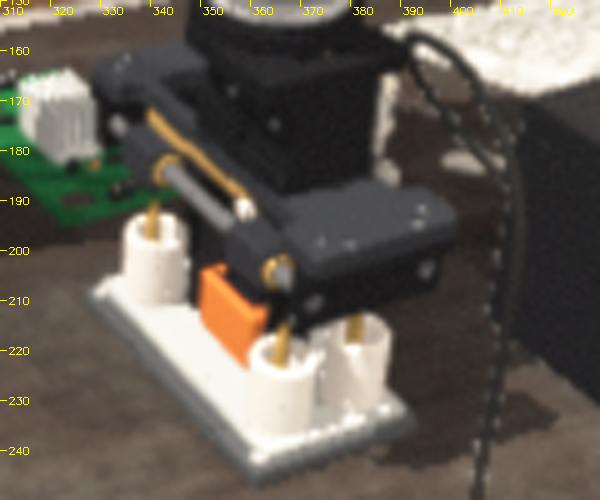

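View pics/wrist8.png

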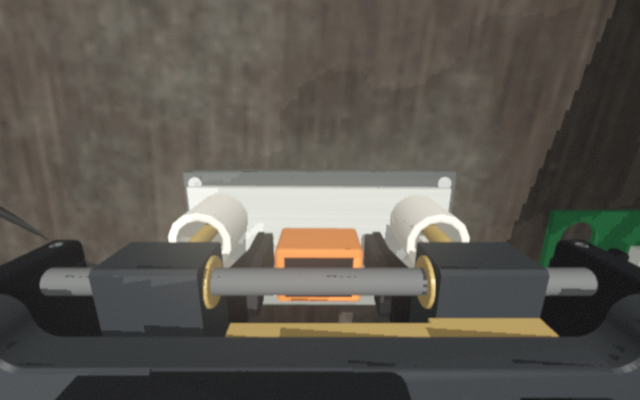

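The plate lies flat on the base, with post tips visible in the sleeves and the fingers clear of the block. I'll retreat upward and move over the green board.

```bash
python3 -m jog '[[0,0,0,-0.2,0,0,54],[0,0,0,-0.3,0,0,54],[0,0,0,-0.5,0,0,54],[0,0,0,-0.6,0,0,54],[0,0,0,-0.7,0,0,54],[0,0,0,-0.7,0,0,54],[0,0,0,-0.5,0,0,54],[0,0,0,-0.3,0,0,54]]'; python3 -m jog '[[0,0,0,0,-0.04,0.4,60],[-0.05,0,0,0,-0.06,0.8,60],[0,0,0,0,-0.07,0.9,60],[0,0,0,0,-0.07,0.9,60],[0,0,0,0,-0.07,0.9,60],[0,0,0,0,-0.07,0.8,60],[0,0,0,0,-0.05,0.6,60],[0,0,0,0,-0.02,0.23,60]]';python3 -m jog '[[0,0,0,0,0,0,60],[0,0,0,0,0,0,60],[0,0,0,0,0,0,60]]'; python3 st.py; python3 - <<'E'
from h import *
s=r.observe();np.save("pics/s9.npy",np.r_[s["tool_pos"],s["tcp_rot"]])
for n in("wrist",):
    p,d=r.capture(n);cv2.imwrite(f"pics/{n}9.png",p[:,:,::-1]);np.save("pics/w9.npy",d)
E
```

```text
time_s: 13.85
tool_pos: [0.618, -0.0365, 0.1749]
tcp_rot: [-1.269, 1.168, 1.258]
wrist_force: [-0.4, 0.9, -0.6]
grip_width: 0.0539
time_s: 14.52
tool_pos: [0.6166, 0.1895, 0.1719]
tcp_rot: [-1.271, 1.165, 1.268]
wrist_force: [0.6, 0.6, 0.9]
grip_width: 0.0599
time_s: 14.77
tool_pos: [0.6171, 0.1842, 0.1707]
tcp_rot: [-1.268, 1.17, 1.265]
wrist_force: [0.2, -0.8, -1.3]
grip_width: 0.0601
pos mm [617.1 184.2 170.7] heading 94.5 xaxis [ 1.9e-03 -6.0e-04 -1.0e+00] zz -0.0008 F [ 0.2 -0.8 -1.3] T [ 0.02 -0.02 -0.05] w 0.0601 t 14.7667
```

View pics/wrist9.png

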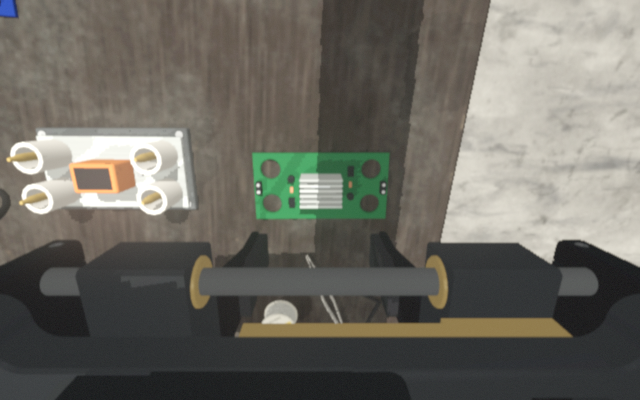

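The green board is in view with its heat sink at about (321,190). The stack is on the left, with its posts through the sleeves. I'll enlarge the board.

```bash
python3 - <<'E'
from h import *
crop("pics/wrist9.png","pics/w9c.png",245,145,150,80,5)
d=np.load("pics/w9.npy");a=np.load("pics/s9.npy");P=pose("wrist",dict(tool_pos=a[:3],tcp_rot=a[3:]))
for u,v in[(321,190),(262,212),(380,212)]:
    e,dd=ray("wrist",u,v,P);print(((e+dd*d[v,u])*1e3).round(1))
E
```

```text
[614.2 186.   34.8]
[653.8 120.7   2.5]
[643.1 257.    3. ]
```

View pics/w9c.png

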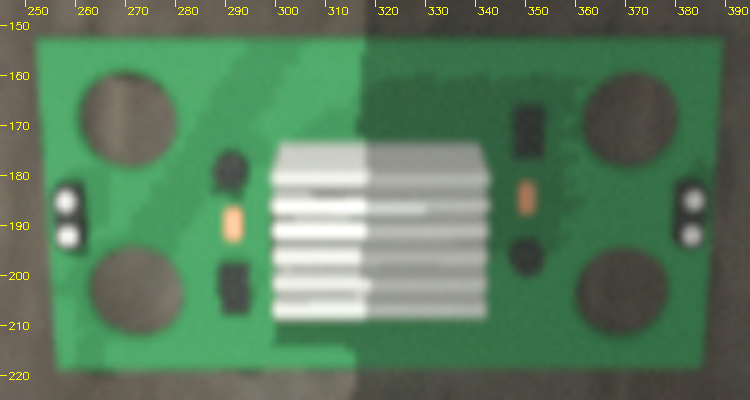

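```bash
python3 - <<'E'
from h import *
a=np.load("pics/s9.npy");P=pose("wrist",dict(tool_pos=a[:3],tcp_rot=a[3:]))
W=[(369.4,203),(371.2,168.6),(272.4,203),(270.6,168.6)]
T=[(199.3,148),(200,169),(257.3,144.7),(258.3,164.7)]
Q=np.array([atz("wrist",*w,.004,P) for w in W]);print((Q*1e3).round(1).tolist(),"c",Q.mean(0)*1e3)
l=Q[0]+Q[1]-Q[2]-Q[3];print("heading",np.degrees(np.arctan2(l[1],l[0])))
for w,t in zip(W,T):
    x,e=tri([("top",*t),("wrist",*w,P)]);print((x*1e3).round(1),np.round(np.array(e)*1e3,1))
x,e=tri([("top",225.7,154.3),("wrist",321,194.2,P)]);print("sink",(x*1e3).round(1),np.round(np.array(e)*1e3,1),(atz("wrist",321,194.2,.036,P)*1e3).round(1))
E
python3 st.py
```

```text
[[633.0, 243.3, 4.0], [593.3, 240.3, 4.0], [641.5, 132.6, 4.0], [601.9, 129.3, 4.0]] c [617.42109259 186.35452669   4.        ]
heading 94.41436095381432
[634.8 244.5  -1.9] [0.2 0.2]
[594.2 241.5  -2. ] [0.1 0.1]
[642.2 132.2   1.6] [0.1 0.1]
[602.8 128.9   1.8] [0.5 0.5]
sink [618.5 186.1  29.5] [1.6 1.6] [618.3 186.3  36. ]
pos mm [617.1 184.  170.6] heading 94.46 xaxis [ 1.7e-03 -5.0e-04 -1.0e+00] zz -0.0006 F [-0.5 -0.9 -0.3] T [ 0.01 -0.    0.05] w 0.0605 t 14.8167
```

```bash
python3 -m jog '[[0,0,0,0.3,-0.015,0.05,58],[0,0,0,0.5,0,0,58],[0,0,0,0.6,0,0,58],[0,0,0,0.6,0,0,58],[0,0,0,0.4,0,0,58],[0,0,0,0.2,0,0,58],[0,0,0,0,0,0,58],[0,0,0,0,0,0,58]]'; python3 -m jog '[[0,0,0,0,0,0,58]]';python3 st.py; python3 - <<'E'
from h import *
for n in("wrist","side"):
    p,d=r.capture(n);cv2.imwrite(f"pics/{n}10.png",p[:,:,::-1]);np.save(f"pics/{n}10.npy",d)
crop("pics/side10.png","pics/side10c.png",270,110,120,100,5)
E
```

```text
time_s: 15.48
tool_pos: [0.6177, 0.1871, 0.066]
tcp_rot: [-1.267, 1.17, 1.266]
wrist_force: [-0.5, -0.0, 0.0]
grip_width: 0.0582
time_s: 15.57
tool_pos: [0.6186, 0.1876, 0.0673]
tcp_rot: [-1.269, 1.168, 1.264]
wrist_force: [-0.6, -0.5, 0.4]
grip_width: 0.058
pos mm [618.6 187.6  67.3] heading 94.53 xaxis [ 3.8e-03  4.0e-04 -1.0e+00] zz 0.0 F [-0.6 -0.5  0.4] T [ 0.   -0.02  0.01] w 0.058 t 15.5667
```

View pics/wrist10.png

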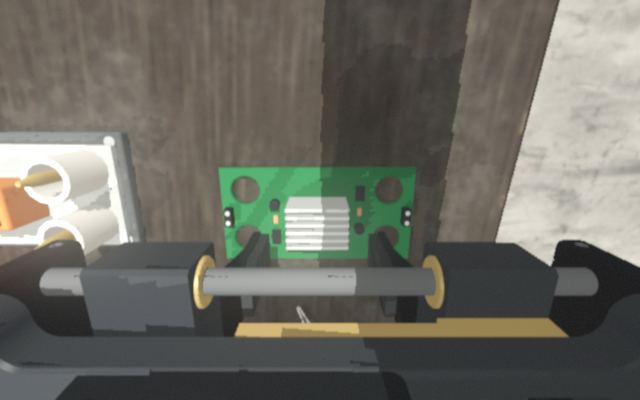

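View pics/side10c.png

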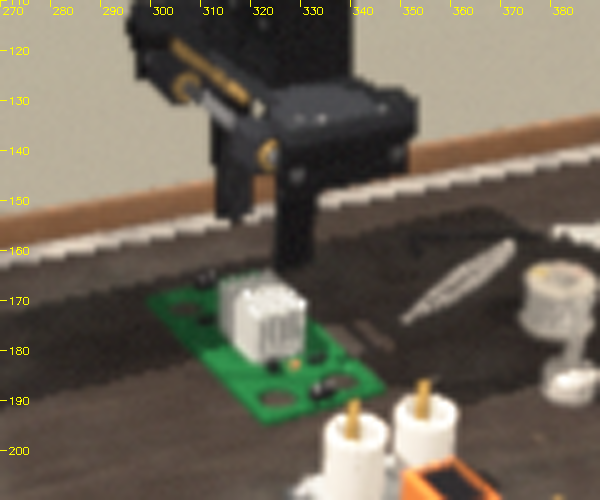

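```bash
python3 -m jog '[[0,0,0,0.25,0.02,-0.04,58],[0,0,0,0.3,0,0,58],[0,0,0,0.3,0,0,58],[0,0,0,0.2,0,0,58],[0,0,0,0.1,0,0,58],[0,0,0,0,0,0,58],[0,0,0,0,0,0,58],[0,0,0,0,0,0,58]]';python3 st.py
```

```text
time_s: 16.33
tool_pos: [0.6173, 0.1862, 0.0205]
tcp_rot: [-1.269, 1.169, 1.266]
wrist_force: [-0.0, -0.5, -0.0]
grip_width: 0.058
pos mm [617.3 186.2  20.5] heading 94.56 xaxis [ 2.3e-03  2.0e-04 -1.0e+00] zz 0.0 F [-0.  -0.5 -0. ] T [ 0.05  0.02 -0.07] w 0.058 t 16.3333
```

```bash
python3 -m jog '[[0,0,0,0.12,0,0,58],[0,0,0,0.12,0,0,58],[0,0,0,0,0,0,58],[0,0,0,0,0,0,58],[0,0,0,0,0,0,50],[0,0,0,0,0,0,42],[0,0,0,0,0,0,34],[0,0,0,0,0,0,30]]';python3 -m jog '[[0,0,0,0,0,0,30],[0,0,0,0,0,0,30],[0,0,0,0,0,0,30]]';python3 st.py
```

```text
time_s: 17.0
tool_pos: [0.6182, 0.186, 0.012]
tcp_rot: [-1.27, 1.167, 1.264]
wrist_force: [0.4, -1.6, 6.6]
grip_width: 0.0439
time_s: 17.25
tool_pos: [0.6182, 0.186, 0.012]
tcp_rot: [-1.27, 1.167, 1.264]
wrist_force: [-0.2, -2.1, 6.4]
grip_width: 0.044
pos mm [618.2 186.   12. ] heading 94.56 xaxis [ 4.4e-03  2.0e-04 -1.0e+00] zz -0.0002 F [-0.2 -2.1  6.4] T [-0.14  0.08 -0.02] w 0.044 t 17.25
```

```bash
python3 -m jog '[[0,0,0,-0.1,0,0,30],[0,0,0,-0.3,0,0,30],[0,0,0,-0.5,0,0,30],[0,0,0,-0.6,0,0,30],[0,0,0,-0.6,0,0,30],[0,0,0,-0.6,0,0,30],[0,0,0,-0.5,0,0,30],[0,0,0,-0.2,0,0,30]]';python3 -m jog '[[0,0,0,0,0,0,30],[0,0,0,0,0,0,30],[0,0,0,0,0,0,30]]';python3 st.py; python3 - <<'E'
from h import *
for n in("wrist","side"):
    p,d=r.capture(n);cv2.imwrite(f"pics/{n}11.png",p[:,:,::-1]);np.save(f"pics/{n}11.npy",d)
crop("pics/side11.png","pics/side11c.png",270,100,120,100,5)
E
```

```text
time_s: 17.92
tool_pos: [0.6182, 0.1866, 0.1504]
tcp_rot: [-1.27, 1.165, 1.263]
wrist_force: [1.0, 0.6, -1.6]
grip_width: 0.0434
time_s: 18.17
tool_pos: [0.6154, 0.186, 0.1452]
tcp_rot: [-1.267, 1.172, 1.269]
wrist_force: [-0.2, 0.2, -2.1]
grip_width: 0.0438
pos mm [615.4 186.  145.2] heading 94.56 xaxis [-1.6e-03 -2.0e-04 -1.0e+00] zz -0.0001 F [-0.2  0.2 -2.1] T [ 0.04  0.02 -0.  ] w 0.0438 t 18.1667
```

View pics/wrist11.png

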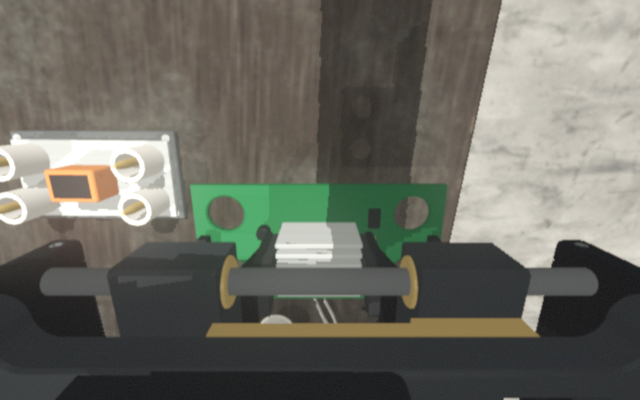

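View pics/side11c.png

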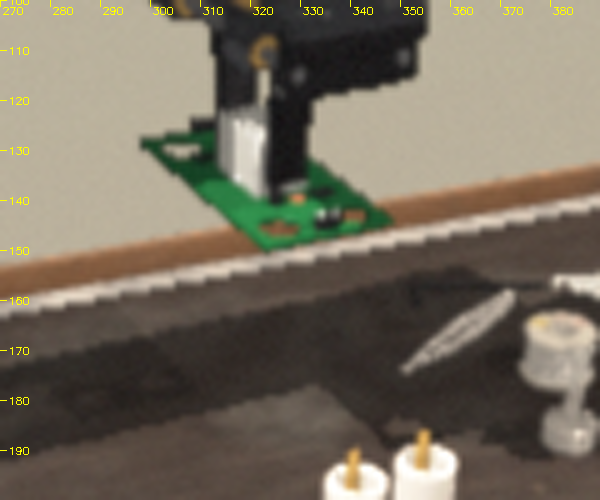

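```bash
python3 -m jog '[[0,0,0,0,0.03,-0.4,30],[0,0,0,0,0.05,-0.7,30],[0,0,0,0,0.06,-0.8,30],[0,0,0,0,0.06,-0.9,30],[0,0,0,0,0.06,-0.9,30],[0,0,0,0,0.06,-0.8,30],[0,0,0,0,0.05,-0.7,30],[0.05,0,0,0,0.02,-0.34,30]]';python3 -m jog '[[0,0,0,0,0,0,30],[0,0,0,0,0,0,30],[0,0,0,0,0,0,30],[0,0,0,0,0,0,30],[0,0,0,0,0,0,30]]';python3 st.py; python3 - <<'E'
from h import *
for n in("wrist","side"):
    p,d=r.capture(n);cv2.imwrite(f"pics/{n}12.png",p[:,:,::-1])
crop("pics/side12.png","pics/side12c.png",310,110,120,130,4)
E
```

```text
time_s: 18.93
tool_pos: [0.6184, -0.0397, 0.1455]
tcp_rot: [-1.263, 1.175, 1.262]
wrist_force: [1.1, -0.1, -1.9]
grip_width: 0.0439
time_s: 19.35
tool_pos: [0.6186, -0.0342, 0.1466]
tcp_rot: [-1.266, 1.17, 1.265]
wrist_force: [0.0, -0.7, -2.3]
grip_width: 0.0438
pos mm [618.6 -34.2 146.6] heading 94.44 xaxis [ 1.3e-03  5.0e-04 -1.0e+00] zz 0.0004 F [ 0.  -0.7 -2.3] T [ 0.02 -0.04  0.02] w 0.0438 t 19.35
```

View pics/wrist12.png

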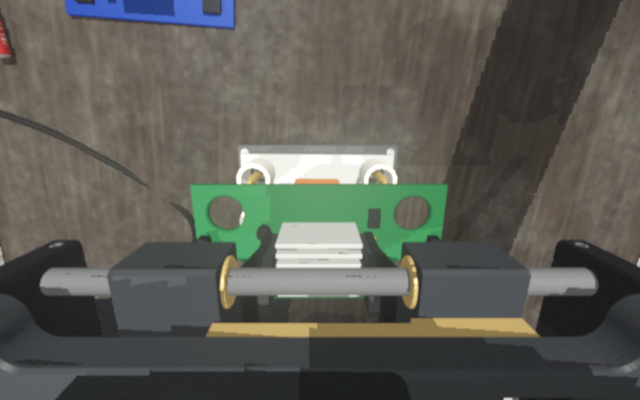

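View pics/side12c.png

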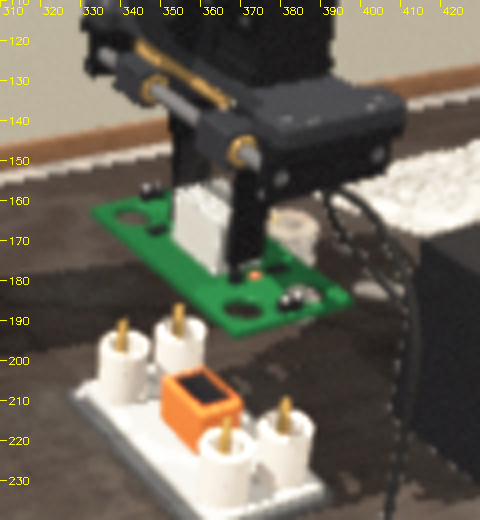

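```bash
python3 -m jog '[[0.02,0,0,0.1,0.03,-0.045,30],[0,0,0,0.25,0,0,30],[0,0,0,0.3,0,0,30],[0,0,0,0.3,0,0,30],[0,0,0,0.25,0,0,30],[0,0,0,0.15,0,0,30],[0,0,0,0,0,0,30],[0,0,0,0,0,0,30]]';python3 -m jog '[[0,0,0,0,0,0,30],[0,0,0,0,0,0,30]]'; python3 st.py; python3 - <<'E'
from h import *
for n in("wrist","side"):
    p,d=r.capture(n);cv2.imwrite(f"pics/{n}13.png",p[:,:,::-1])
crop("pics/side13.png","pics/side13c.png",310,130,120,120,5)
crop("pics/wrist13.png","pics/w13c.png",180,130,280,110,2)
E
```

```text
time_s: 20.12
tool_pos: [0.6175, -0.0379, 0.0919]
tcp_rot: [-1.263, 1.173, 1.263]
wrist_force: [-0.1, 0.7, -1.5]
grip_width: 0.0436
time_s: 20.28
tool_pos: [0.6184, -0.0381, 0.0934]
tcp_rot: [-1.265, 1.172, 1.261]
wrist_force: [0.1, -0.2, -1.9]
grip_width: 0.0436
pos mm [618.4 -38.1  93.4] heading 94.21 xaxis [ 3.1e-03 -2.0e-04 -1.0e+00] zz -0.0004 F [ 0.1 -0.2 -1.9] T [-0.01  0.05 -0.  ] w 0.0436 t 20.2833
```

View pics/w13c.png

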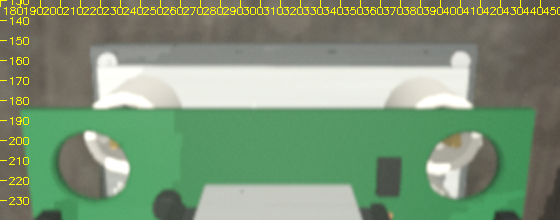

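View pics/side13c.png

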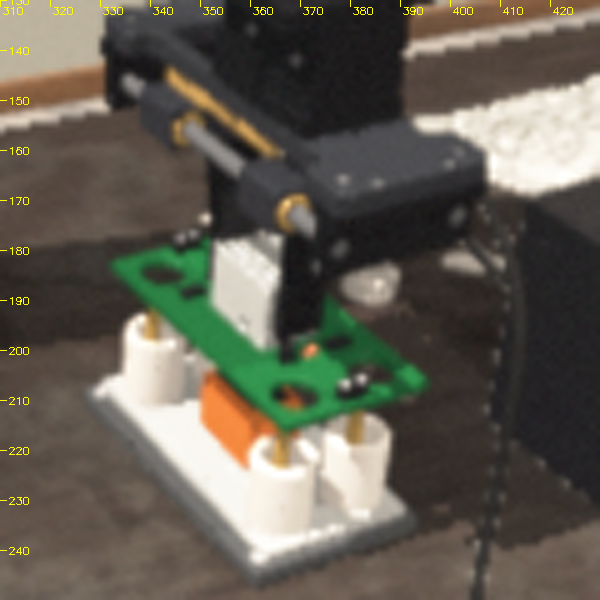

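```bash
python3 -m jog '[[0,0,0,0,0.03,0.05,30],[0,0,0,0,0,0,30],[0,0,0,0,0,0,30],[0,0,0,0,0,0,30],[0,0,0,0,0,0,30]]'; python3 st.py; python3 - <<'E'
from h import *
P=pose("wrist")
p,d=r.capture("wrist");cv2.imwrite("pics/wrist14.png",p[:,:,::-1])
crop("pics/wrist14.png","pics/w14c.png",190,170,260,60,3)
a=np.radians(4.3);Rm=np.array([[np.cos(a),-np.sin(a)],[np.sin(a),np.cos(a)]])
for l in((-20,56),(-20,-56)):
    print(np.round(proj("wrist",np.r_[np.array([.6168,-.036])+Rm@(np.array(l)/1e3),.068],P),1))
E
```

```text
time_s: 20.8
tool_pos: [0.6165, -0.036, 0.0928]
tcp_rot: [-1.264, 1.172, 1.262]
wrist_force: [-0.3, -0.4, -1.1]
grip_width: 0.0437
pos mm [616.5 -36.   92.8] heading 94.21 xaxis [ 1.9e-03  1.0e-04 -1.0e+00] zz -0.0001 F [-0.3 -0.4 -1.1] T [ 0.07 -0.    0.01] w 0.0437 t 20.8
[405. 206.]
[233.2 206.5]
```

View pics/w14c.png

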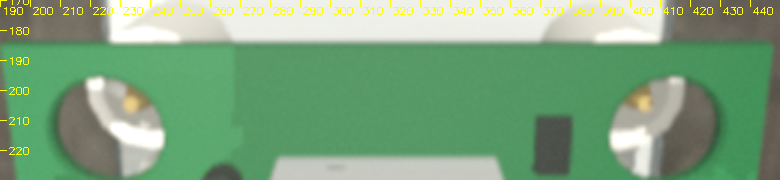

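```bash
python3 - <<'E'
from h import *
P=pose("wrist")
for h,t in(((226,212),(231.3,204)),((411.5,212),(404.5,204))):
    print("hole",(atz("wrist",*h,.0848,P)*1e3).round(1),"post tip",(atz("wrist",*t,.068,P)*1e3).round(1))
E
```

```text
hole [599.2 -93.   84.8] post tip [599.4 -94.6  68. ]
hole [591.3  17.3  84.8] post tip [591.3  17.8  68. ]
```

The holes and post tips agree within 1–2 mm. I'll lower the board.

```bash
python3 -m jog '[[0,0,0,0.15,0,0,30],[0,0,0,0.2,0,0,30],[0,0,0,0.15,0,0,30],[0,0,0,0.1,0,0,30],[0,0,0,0,0,0,30],[0,0,0,0,0,0,30],[0,0,0,0,0,0,30],[0,0,0,0,0,0,30]]'; python3 st.py; python3 - <<'E'
from h import *
p,d=r.capture("side");cv2.imwrite("pics/side15.png",p[:,:,::-1])
crop("pics/side15.png","pics/side15c.png",310,130,120,120,5)
E
```

```text
time_s: 21.52
tool_pos: [0.6169, -0.036, 0.069]
tcp_rot: [-1.264, 1.172, 1.261]
wrist_force: [0.5, -0.4, -2.5]
grip_width: 0.0439
pos mm [616.9 -36.   69. ] heading 94.21 xaxis [ 0.0024 -0.     -1.    ] zz -0.0002 F [ 0.5 -0.4 -2.5] T [ 0.02 -0.01 -0.02] w 0.0439 t 21.5167
```

View pics/side15c.png

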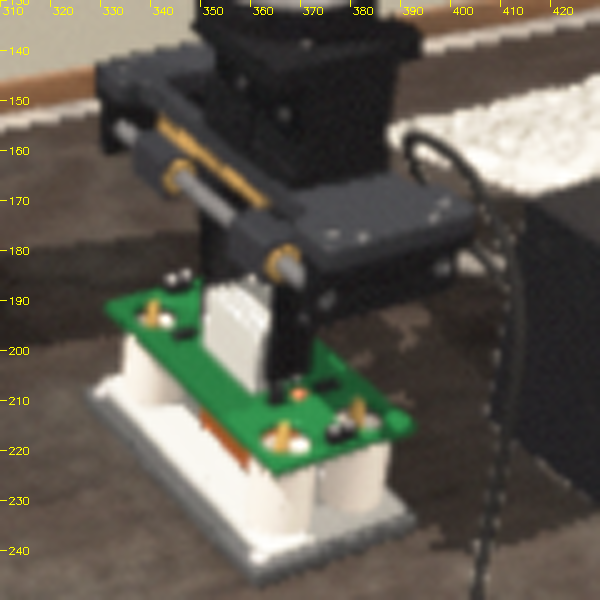

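```bash
python3 -m jog '[[0,0,0,0.05,0,0,30],[0,0,0,0.05,0,0,30],[0,0,0,0.03,0,0,30],[0,0,0,0,0,0,30],[0,0,0,0,0,0,30],[0,0,0,0,0,0,30]]'; python3 st.py
```

```text
time_s: 22.07
tool_pos: [0.6165, -0.036, 0.0635]
tcp_rot: [-1.264, 1.172, 1.262]
wrist_force: [0.5, -0.9, -2.4]
grip_width: 0.0437
pos mm [616.5 -36.   63.5] heading 94.21 xaxis [ 1.7e-03  1.0e-04 -1.0e+00] zz 0.0 F [ 0.5 -0.9 -2.4] T [0.02 0.08 0.02] w 0.0437 t 22.0667
```

```bash
python3 -m jog '[[0,0,0,0.025,0,0,30],[0,0,0,0.015,0,0,30],[0,0,0,0,0,0,30],[0,0,0,0,0,0,30],[0,0,0,0,0,0,30]]'; python3 st.py
```

```text
time_s: 22.48
tool_pos: [0.6167, -0.036, 0.063]
tcp_rot: [-1.264, 1.172, 1.261]
wrist_force: [-1.9, 0.6, 4.8]
grip_width: 0.0439
pos mm [616.7 -36.   63. ] heading 94.21 xaxis [ 2.5e-03 -1.0e-04 -1.0e+00] zz -0.0002 F [-1.9  0.6  4.8] T [ 0.12  0.27 -0.07] w 0.0439 t 22.4833
```

The force rose from about -2 N to +4.8 N with the underside at about 51 mm, so the board is resting on the sleeves. I'll release it and retreat.

```bash
python3 -m jog '[[0,0,0,0,0,0,46],[0,0,0,0,0,0,50],[0,0,0,0,0,0,56],[0,0,0,0,0,0,60],[0,0,0,0,0,0,60],[0,0,0,0,0,0,60]]'; python3 st.py; python3 -m jog '[[0,0,0,-0.1,0,0,60],[0,0,0,-0.2,0,0,60],[0,0,0,-0.4,0,0,60],[0,0,0,-0.5,0,0,60],[0,0,0,-0.6,0,0,60],[0,0,0,-0.6,0,0,60],[0,0,0,-0.5,0,0,60],[0,0,0,-0.2,0,0,60]]'
python3 -m jog '[[0,0,0,0,0.3,0.3,60],[0,0,0,0,0.5,0.5,60],[0,0,0,0,0.6,0.6,60],[0,0,0,0,0.6,0.6,60],[0,0,0,0,0.6,0.6,60],[0,0,0,0,0.6,0.6,60],[0,0,0,0,0.4,0.5,60],[0,0,0,0,0,0.5,60]]'
python3 -m jog '[[0,0,0,0,0,0.6,60],[0,0,0,0,0,0.7,60],[0,0,0,0,0,0.7,60],[0,0,0,0,0,0.7,60],[0,0,0,0,0,0.6,60],[0,0,0,0,0,0.4,60],[0,0,0,0,0,0,60],[0,0,0,0,0,0,60]]'; python3 st.py
python3 - <<'E'
from h import *
for n in("top","side"):
    p,d=r.capture(n);cv2.imwrite(f"pics/{n}16.png",p[:,:,::-1]);np.save(f"pics/{n}16.npy",d)
crop("pics/side16.png","pics/side16c.png",310,150,120,110,5)
crop("pics/top16.png","pics/top16c.png",290,110,190,180,4)
E
```

```text
time_s: 22.98
tool_pos: [0.6179, -0.0362, 0.0633]
tcp_rot: [-1.266, 1.17, 1.259]
wrist_force: [0.4, -0.1, 6.9]
grip_width: 0.0592
pos mm [617.9 -36.2  63.3] heading 94.2 xaxis [ 5.e-03 -5.e-04 -1.e+00] zz -0.0009 F [ 0.4 -0.1  6.9] T [ 0.09  0.15 -0.01] w 0.0592 t 22.9833
time_s: 23.65
tool_pos: [0.6181, -0.0364, 0.1894]
tcp_rot: [-1.268, 1.169, 1.257]
wrist_force: [1.0, -0.6, 0.3]
grip_width: 0.0599
time_s: 24.32
tool_pos: [0.4547, 0.1219, 0.1849]
tcp_rot: [-1.261, 1.177, 1.267]
wrist_force: [-0.1, -0.4, 0.2]
grip_width: 0.0602
time_s: 24.98
tool_pos: [0.449, 0.2689, 0.1852]
tcp_rot: [-1.266, 1.172, 1.264]
wrist_force: [0.1, -0.2, -0.2]
grip_width: 0.06
pos mm [449.  268.9 185.2] heading 94.33 xaxis [ 9.e-04 -6.e-04 -1.e+00] zz -0.0007 F [ 0.1 -0.2 -0.2] T [-0.03 -0.01  0.02] w 0.06 t 24.9833
```

View pics/side16c.png

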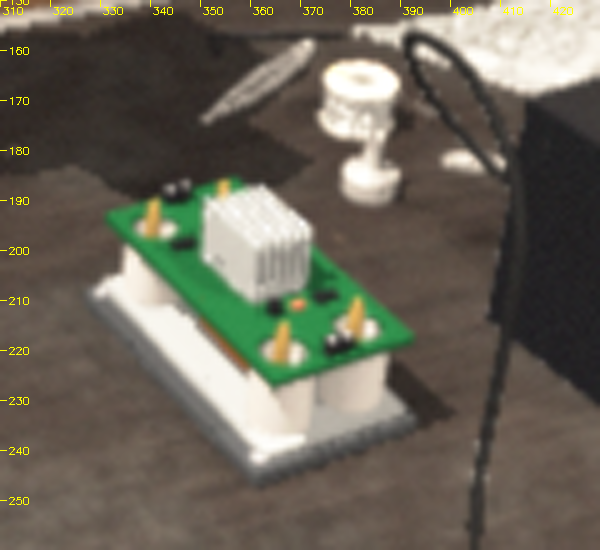

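View pics/top16c.png

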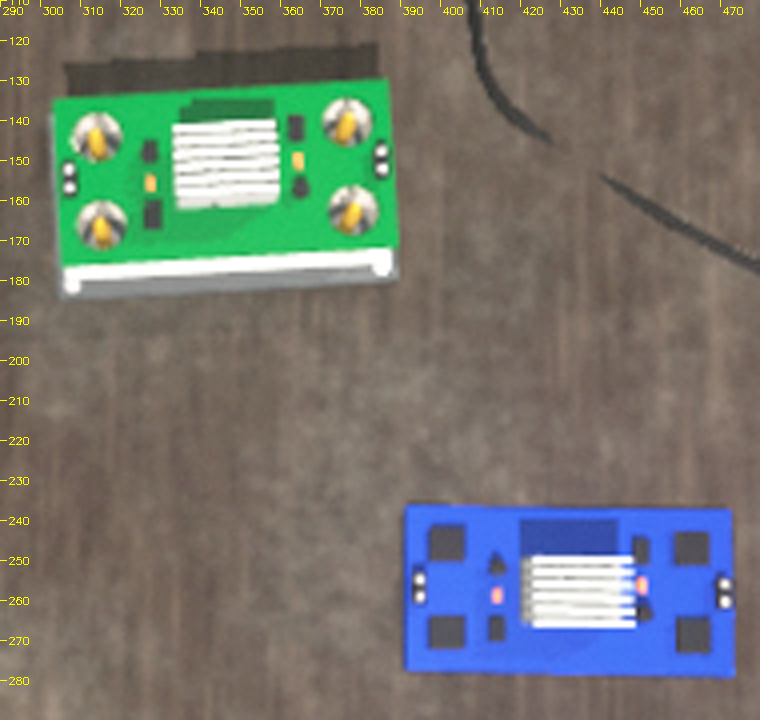

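The stack looks right: all four tips come through the green board's holes. Before handing in, I'll check from the depth image that the board is level and at the right height, and that the blue board hasn't moved.

```bash
python3 - <<'E'
from h import *
d=np.load("pics/top16.npy");d0=np.load("pics/top0.npy");m,A,e=pose("top")
v,u=np.mgrid[0:400,0:640]
P=e+(np.stack([(u-m["cx"])/m["fx"],-(v-m["cy"])/m["fy"],-np.ones_like(u,float)],-1)*d[...,None])@A.T
im=cv2.imread("pics/top16.png").astype(int)
g=(im[...,1]>im[...,0]+50)&(im[...,1]>im[...,2]+50)&(u>300)&(u<392)&(v>125)&(v<180)
q=P[g];q=q[abs(q[:,2]-np.median(q[:,2]))<.006]
c,*_=np.linalg.lstsq(np.c_[q[:,:2]-q[:,:2].mean(0),np.ones(len(q))],q[:,2],rcond=None);print(len(q),"height mm",c[2]*1e3,"tilt deg",np.degrees(c[:2]))
a=cv2.imread("pics/top0.png")[230:285,385:480].astype(int);b=cv2.imread("pics/top16.png")[230:285,385:480].astype(int);print("blue diff",abs(a-b).mean())
E
```

```text
2219 height mm 54.57759439640584 tilt deg [-0.14516098  0.02381401]
blue diff 2.1617224880382775
```

The board's top is at 54.6 mm (55 expected), it is level within 0.15°, and the blue board hasn't moved. Handing in.

```bash
python3 -c "
from cell import r
print(r.job_done()); print(r.observe()['time_s'])"
```

```text
the job is handed in; nothing more can be done
None
the job is handed in; nothing more can be done
```

The aluminium plate lies flat on the steel base over the four posts, and the green board rests on its sleeves with all four post tips through its holes. I handed the job in at about 25 s of robot time, with the gripper well clear. I gripped both parts across their 44 mm side so the gripper body stayed clear of the raised soldering-station cable.

**Last checks**
- **Green board:** its top measured 54.6 mm above the desk (55 expected) and level within 0.15°.
- **Blue board:** it shows no visible change from the first picture.
- **Forces:** wrist force readings stayed under 7 N.

**What disagreed**
- The side camera put heights 3–7 mm too low, so I relied on the top and wrist views. The wrist view placed the base 1–2 mm further in x than the top view, well within the hole clearance.
- After I opened the fingers on the green board, the wrist still read about 7 N upward until the retreat. I didn't find the cause, and the later pictures show nothing disturbed.

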